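# Nest the stoneware measuring cups on their trivet

## Task

Put the set of four measuring cups away on the round cork trivet: stand the large charcoal cup in the middle of it first, then, one at a time, nest the green cup in that, the yellow cup in the green one and the small terracotta cup in the yellow one, each standing upright on the floor of the cup below. All the handles should point the same way, roughly one above another. They are stoneware: set each one down, never drop it, and leave the glass tumbler, the black mug and the white bowl where they are.

Things in the scene. Friction and masses are not known exactly. Their poses are not given: they have to be found in the camera images.
- cup_large: the largest measuring cup, charcoal black stoneware, 180 g, upright: rim 93 mm across, 46 mm tall, wall 3 mm, floor 6 mm, foot 4 mm narrower than the rim; straight level handle 12 mm wide, 5 mm thick, its top 41 mm above the foot. Origin at foot level straight below the handle's grip; x along the handle away from the cup: the cup's axis is at x = -72 mm, the handle's end at +13 mm; z up.
- large_foot (a point): centre of the large charcoal cup's underside, on its axis. Nested, each cup's foot is 6 mm above that of the cup around it, with 10, 7 and 4 mm to spare all round (largest pair first). Lined-up handles then have 6 mm gaps between them: hold a handle by the fingertips, reaching at most 5 mm below its underside; 40 to 60 N carries a cup level.
- cup_medium: the second largest measuring cup, sage green stoneware, 105 g, upright: rim 67 mm across, 46.5 mm tall, wall 3 mm, floor 6 mm, foot 4 mm narrower than the rim; straight level handle 12 mm wide, 5 mm thick, its top 46.5 mm above the foot. Origin at foot level straight below the handle's grip; x along the handle away from the cup: the cup's axis is at x = -72 mm, the handle's end at +13 mm; z up.
- cup_small: the third measuring cup, mustard yellow stoneware, 68 g, upright: rim 47 mm across, 51.5 mm tall, wall 3 mm, floor 6 mm, foot 4 mm narrower than the rim; straight level handle 12 mm wide, 5 mm thick, its top 51.5 mm above the foot. Origin at foot level straight below the handle's grip; x along the handle away from the cup: the cup's axis is at x = -72 mm, the handle's end at +13 mm; z up.
- cup_tiny: the smallest measuring cup, terracotta red stoneware, 45 g, upright: rim 32 mm across, 56.5 mm tall, wall 3 mm, floor 6 mm, foot 4 mm narrower than the rim; straight level handle 12 mm wide, 5 mm thick, its top 56.5 mm above the foot. Origin at foot level straight below the handle's grip; x along the handle away from the cup: the cup's axis is at x = -72 mm, the handle's end at +13 mm; z up.
- trivet: round trivet, cork with a dark wooden rim, 150 mm across, 10 mm thick, fixed to the worktop; origin at the centre of its underside, z up.
- tumbler: bystander: pale green glass tumbler, 74 mm across, 95 mm tall, standing beyond the cups; origin at the centre of its underside.
- mug: bystander: matt black mug, 82 mm across, 85 mm tall, handle at its y side reaching 78 mm from the axis; origin at the centre of its underside.
- bowl: bystander: white bowl, 110 mm across, 52 mm tall; origin at the centre of its underside.
Not all that is in view belongs to the job. Of the things like the cup_small, leave any that is blue; of the rest the smaller one is meant.

How it is judged:
On the way, in this order (a step that is already met when the one before it is completed fails the run):
1. the large charcoal cup stands in the middle of the trivet and is let go (horizontal distance between large_foot and trivet below 0.015 m and z of cup_large in the frame of trivet between 0.007 and 0.014 m and angle between cup_large's own z axis and vertical below 0.08 rad and contact force between the fingers and cup_large below 0.05 N), for 0.2 s.
2. the green cup stands in the charcoal cup, handles the same way, and is let go (z of cup_medium in the frame of cup_large between 0.002 and 0.01 m and horizontal distance between cup_medium and cup_large below 0.05 m and angle between the x axis of cup_medium and the x axis of cup_large, either way round below 0.4 rad and angle between cup_medium's own z axis and vertical below 0.08 rad and contact force between the fingers and cup_medium below 0.05 N), for 0.2 s.
3. the yellow cup stands in the green cup, handles the same way, and is let go (z of cup_small in the frame of cup_medium between 0.002 and 0.01 m and horizontal distance between cup_small and cup_medium below 0.05 m and angle between the x axis of cup_small and the x axis of cup_medium, either way round below 0.4 rad and angle between cup_small's own z axis and vertical below 0.08 rad and contact force between the fingers and cup_small below 0.05 N), for 0.2 s.
4. the terracotta cup stands in the yellow cup, handles the same way, and is let go (z of cup_tiny in the frame of cup_small between 0.002 and 0.01 m and horizontal distance between cup_tiny and cup_small below 0.05 m and angle between the x axis of cup_tiny and the x axis of cup_small, either way round below 0.4 rad and angle between cup_tiny's own z axis and vertical below 0.08 rad and contact force between the fingers and cup_tiny below 0.05 N), for 0.2 s.
At the end, for the whole second after the job is handed in: Large cup upright, its axis within 15 mm of the trivet's centre; each other cup upright (0.08 rad) in the next larger one, its foot 2-10 mm above that cup's foot, handle within 0.40 rad of that cup's handle, same side (origins within 50 mm); all at rest (under 0.02 m/s), released (horizontal distance between large_foot and trivet below 0.015 m and z of cup_large in the frame of trivet between 0.007 and 0.014 m and angle between each of cup_large, cup_medium, cup_small, cup_tiny's own z axis and vertical below 0.08 rad and z of cup_medium in the frame of cup_large between 0.002 and 0.01 m and horizontal distance between cup_medium and cup_large below 0.05 m and angle between the x axis of cup_medium and the x axis of cup_large, either way round below 0.4 rad and z of cup_small in the frame of cup_medium between 0.002 and 0.01 m and horizontal distance between cup_small and cup_medium below 0.05 m and angle between the x axis of cup_small and the x axis of cup_medium, either way round below 0.4 rad and z of cup_tiny in the frame of cup_small between 0.002 and 0.01 m and horizontal distance between cup_tiny and cup_small below 0.05 m and angle between the x axis of cup_tiny and the x axis of cup_small, either way round below 0.4 rad and linear speed of each of cup_large, cup_medium, cup_small, cup_tiny below 0.02 m/s); the robot touches nothing.
It fails at once if a cup is dropped (falls free at over 0.6 m/s, a fall of about 2 cm) ((contact force between the fingers and cup_large below 0.05 N and linear speed of cup_large above 0.6 m/s) or (contact force between the fingers and cup_medium below 0.05 N and linear speed of cup_medium above 0.6 m/s) or (contact force between the fingers and cup_small below 0.05 N and linear speed of cup_small above 0.6 m/s) or (contact force between the fingers and cup_tiny below 0.05 N and linear speed of cup_tiny above 0.6 m/s)).
It fails at once if the tumbler, the mug or the bowl is moved by more than 20 mm (distance of any of tumbler, mug, bowl from where it was at the start of the episode above 0.02 m).
It also fails if it takes over 112 s, if anything falls off the work surface, if the arm or the gripper's body presses on something with over 40 N, if the wrist force passes 120 N, or if a joint passes its speed limit or range.

## Robot

A 6-joint arm with a two-finger parallel gripper is mounted at the origin on the work surface. World frame = base frame: x ahead of the robot, y to its left, z up, the work surface at z = 0. Lengths are in m, angles in rad, forces in N, time in s.
With the tool pointing down it reaches from about 0.35 to 0.975 m from the base axis. Payload 4.9 kg.
Tool frame: the origin (TCP) lies on the front face of the gripper's body, between the roots of the fingers; the fingertips stand 73 mm ahead of it and the grasp point (between the pads) lies 54 mm ahead of it; z points along the fingers, y is the line along which they close (so a half turn about z gives the same grasp; the last joint's range is limited). The gripper opens to 85 mm and grips with 20 to 120 N. Pads are 22 mm wide; open, the fingers measure 114 mm over their backs; the gripper's body (76 mm by 85 mm) begins 54 mm behind the grasp point. The pads swing forward as they close: fully open they stand 13 mm farther back than shut.
Start: joints at [-1.392, 0.053, 1.613, -0, 1.476, -0.119], TCP at [0.183, -0.597, 0.304] pointing down, gripper open.
Joint ranges: [-3.01, 3.01], [-1.01, 2.22], [0.06, 2.58], [-1.02, 4.17], [0.09, 2.62], [-3.14, 3.14]. Speed limits (rad/s): [2.57, 2.57, 3.14, 3.14, 3.14, 3.14].

## Interface

Orientations are given as a rotation vector (axis times angle).
In Python, from station import status, imaging, order gives the robot as it stands.
- The arm moves only by the tool arm_command, never from a script. Its argument "increments" is a list of rows, each an object with "slide": the shift along the tool's x, y, z in m, a list of three; "spin": the turn about the tool's z in degrees; "gripper": the opening, from -1 (shut) to 1 (fully open). In form: [{"slide": [x, y, z], "spin": spin, "gripper": gripper}, ...]. A call has 1 to 8 rows; each row is the pose to reach, as a shift and turn from the pose commanded when the call began, along the tool's axes at that moment; what a row does not reach only later rows make up. A row lasts 1/12 s, in which the tool goes at most 41.7 mm and 7.16 degrees, less where a joint would pass 70% of its speed; a pose out of reach is approached as far as the arm can. A call with a gripper value outside its range is refused whole. The fingers move at their own pace and stop on an object; "newtons" is the grip in N (left out, the last holds). Time passes only in rows, so rows that repeat a pose let the fingers close. It gives the time, the measured TCP pose, the force, the opening and the grip force at its end, in the units of the state.
- status.get_obs(): the state, without advancing time (a new reading comes with each control period).
- imaging.get_image(name): name is "side" or "top" or "wrist"; returns a dict with "frame" (400x640x3 uint8, red, green, blue), "vfov" (degrees; the focal length in pixels is half the picture's height over the tangent of half this angle, whatever the lens; pixels are square), "cx", "cy" (the principal point, pixels), "view" (4x4, takes a point from world to camera coordinates); the wrist camera has in their place "mount" (4x4, takes a point from camera to tool coordinates, whose origin is the TCP and whose axes are the flange's). Camera axes: x right, y up, looking along -z (the intrinsics and any distortion apply to the point x, -y, -z); pixel columns grow to the right and rows downward; lengths in m; the calibration is good to about 2 mm. A picture is of the moment at which its call begins: read the wrist's pose just before it. There is no depth.
- order.finish_job(): hands the job in; it is judged then, once.
The state is a dict: "t": time; "q": joint angles; "dq": joint speeds; "effort": joint torques, N m; "tool_pos": TCP position; "tool_rot": TCP orientation; "contact_force": force on the tool from outside, world axes, zero at the start; "wrist_torque": the same for the moment, N m; "opening": finger opening in m; "grip_force": force on a finger pad.
Only numpy, scipy, OpenCV 4.12 (cv2) and the standard library are available. Lean on these libraries where they do the work, as an engineer would, in place of code of your own. Each camera call takes 0.05 s, during which the arm holds its last target. There are 200 camera calls.

## Working session

There is one attempt and no reset: what is moved stays moved. The work goes in short steps, Python scripts to look and compute and a tool call to move; the robot and the scene stay as the last step left them, time stands still between calls to the robot, and variables do not carry over. Pictures are saved under pics/ and viewed, at most 14 in all, crops included, and the job is handed in when it is done.

Besides the shell and the picture viewer there is one more tool, called in YAML: its name, and indented under it one key for each argument. arm_command: Moves the arm, as the interface text tells. Its arguments: {"type":"object","properties":{"increments":{"type":"array","items":{"type":"object","properties":{"slide":{"type":"array","items":{"type":"number"}},"spin":{"type":"number"},"gripper":{"type":"number"}}}},"newtons":{"type":"number"}},"required":["increments"]}

```bash
ls; mkdir -p pics
cat > h.py <<'E'
import numpy as np, cv2
from station import status, imaging, order
from scipy.spatial.transform import Rotation as R
def grab(n):
    o=status.get_obs(); d=imaging.get_image(n)
    cv2.imwrite(f'pics/{n}_{o["t"]:.2f}.png',d['frame'][:,:,::-1])
    print(n,f'pics/{n}_{o["t"]:.2f}.png',{k:(np.round(v,4).tolist() if k in('view','mount') else v) for k,v in d.items() if k!='frame'})
    return o,d
E
python3 - <<'E'
from h import *
print(status.get_obs())
for n in ['side','top','wrist']: grab(n)
E
```

```text
pics
{'t': 0.0, 'q': array([-1.39199136e+00,  5.33745202e-02,  1.61429737e+00,  5.82015192e-06,
        1.47602828e+00, -1.19037869e-01]), 'dq': array([-0.0005844 ,  0.00051203, -0.00086212, -0.00023468,  0.00052938,
        0.0011215 ]), 'effort': array([-5.15281699e-04, -3.93682837e+01, -3.70177174e+01, -1.12073419e-04,
        7.12594439e-03, -3.05260073e-06]), 'tool_pos': array([ 0.18330456, -0.59701268,  0.30264992]), 'tool_rot': array([-3.10473722e+00, -4.65809604e-01,  8.97573848e-05]), 'contact_force': array([-0.28144501,  0.16898702, -0.07690639]), 'wrist_torque': array([0.00747552, 0.0270748 , 0.03784894]), 'grip_force': 0.0, 'opening': 0.08532297016640962}
side pics/side_0.00.png {'vfov': 57.876332220725814, 'cx': 322.16289328089067, 'cy': 202.5949191246446, 'view': [[0.9787, -0.2049, -0.0087, -0.5798], [0.1446, 0.6596, 0.7376, -0.1434], [-0.1454, -0.7231, 0.6752, -0.8838], [0.0, 0.0, 0.0, 1.0]]}
top pics/top_0.05.png {'vfov': 49.555436892499166, 'cx': 311.92320861627337, 'cy': 199.40396521711224, 'view': [[0.0169, -0.9998, 0.005, 0.0065], [0.991, 0.0174, 0.1324, -0.6025], [-0.1325, 0.0027, 0.9912, -1.2224], [0.0, 0.0, 0.0, 1.0]]}
wrist pics/wrist_0.10.png {'vfov': 70.64582863023894, 'cx': 316.02155881060105, 'cy': 200.070475921575, 'mount': [[0.001, 0.9546, 0.2979, 0.0763], [1.0, -0.0009, -0.0002, -0.0004], [0.0001, 0.2979, -0.9546, -0.0695], [0.0, 0.0, 0.0, 1.0]]}
```

View pics/top_0.05.png

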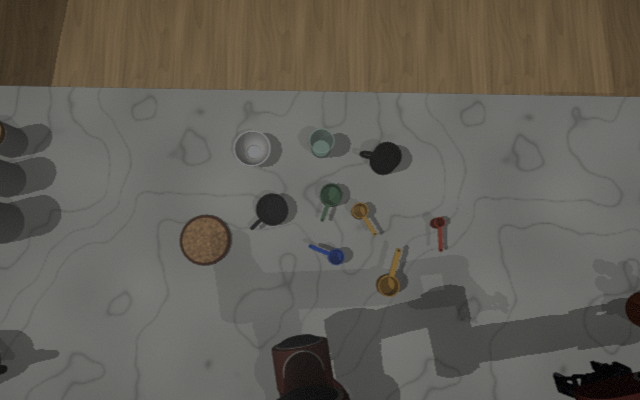

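View pics/side_0.00.png

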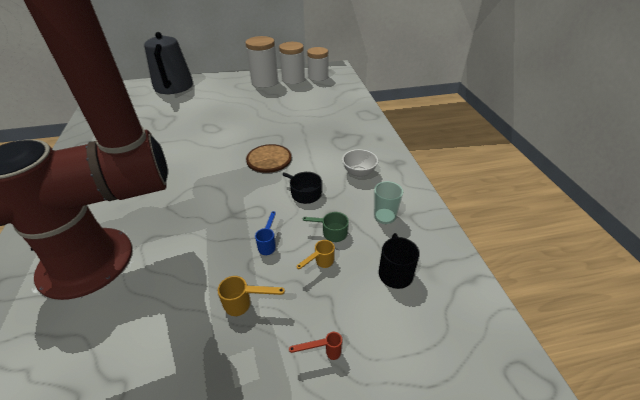

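The top view shows the charcoal cup at (272,209) with its handle end at (252,227), and the green cup at (331,195) with its handle to (323,219). The small yellow cup is at (359,211) with its handle to (376,234), and the terracotta cup is at (438,223) with its handle to (440,249). The trivet is at (206,240). The yellow cup at (388,285) is larger and the blue one is a decoy, so I leave both.

```bash
cat >> h.py <<'E'
def ray(d,uv,o=None):
    H=d['frame'].shape[0]; f=H/2/np.tan(np.radians(d['vfov'])/2)
    uv=np.atleast_2d(uv).astype(float)
    c=np.c_[(uv[:,0]-d['cx'])/f,-(uv[:,1]-d['cy'])/f,-np.ones(len(uv))]
    if 'view' in d: T=np.linalg.inv(d['view'])
    else:
        W=np.eye(4); W[:3,:3]=R.from_rotvec(o['tool_rot']).as_matrix(); W[:3,3]=o['tool_pos']; T=W@d['mount']
    return T[:3,3],c@T[:3,:3].T
def atz(d,uv,z,o=None):
    p,v=ray(d,uv,o); return p+v*((np.asarray(z)-p[2])/v[:,2])[:,None]
def tri(A,B):  # two (p,v): nearest points
    out=[]
    for a,b in zip(A[1],B[1]):
        M=np.c_[a,-b]; s=np.linalg.lstsq(M,B[0]-A[0],rcond=None)[0]
        P,Q=A[0]+a*s[0],B[0]+b*s[1]; out.append(np.r_[(P+Q)/2,np.linalg.norm(P-Q)])
    return np.array(out)
def go(x,y,yaw,z):
    """slide and spin from the present pose to a world TCP pose, tool x at yaw deg"""
    o=status.get_obs(); r=R.from_rotvec(o['tool_rot']); m=r.as_matrix()
    y0=np.degrees(np.arctan2(m[1,0],m[0,0]))
    print('slide',np.round(m.T@(np.array([x,y,z])-o['tool_pos']),4),'spin',round(-((yaw-y0+180)%360-180),2),'yaw0',round(y0,2))
E
python3 - <<'E'
from h import *
d=imaging.get_image('top'); s=imaging.get_image('side')
np.set_printoptions(precision=3,suppress=True)
uv=[(272,209),(252,227),(331,195),(323,219),(359,211),(376,234),(438,223),(440,249),(206,240)]
print(atz(d,uv,[.046,.038,.0465,.044,.0515,.05,.0565,.055,.01]))
sv=[(306,181),(286,175),(336,220),(306,220),(325,246),(299,267),(334,339),(292,349),(269,158)]
print(tri(ray(d,uv),ray(s,sv)))
go(.6,0,0,.42)
c=d['frame'][165:315,180:460]; 
cv2.imwrite('pics/topc.png',cv2.resize(c,None,fx=2.85,fy=2.85,interpolation=cv2.INTER_CUBIC)[:,:,::-1])
E
```

```text
[[ 0.571  0.132  0.046]
 [ 0.519  0.189  0.038]
 [ 0.615 -0.038  0.046]
 [ 0.545 -0.016  0.044]
 [ 0.569 -0.119  0.052]
 [ 0.504 -0.168  0.05 ]
 [ 0.538 -0.345  0.056]
 [ 0.465 -0.349  0.055]
 [ 0.48   0.326  0.01 ]]
[[ 0.572  0.132  0.048  0.002]
 [ 0.521  0.189  0.034  0.003]
 [ 0.618 -0.039  0.047  0.005]
 [ 0.546 -0.016  0.041  0.002]
 [ 0.572 -0.119  0.051  0.005]
 [ 0.505 -0.168  0.052  0.001]
 [ 0.541 -0.346  0.051  0.004]
 [ 0.464 -0.35   0.053  0.002]
 [ 0.482  0.328  0.005  0.002]]
slide [ 0.574 -0.449 -0.116] spin 17.06 yaw0 17.06
```

```bash
python3 -c "
from h import *
go(.54,.165,-48,.28)"
```

```text
slide [ 0.5646 -0.624   0.024 ] spin 65.06 yaw0 17.06
```

View pics/topc.png

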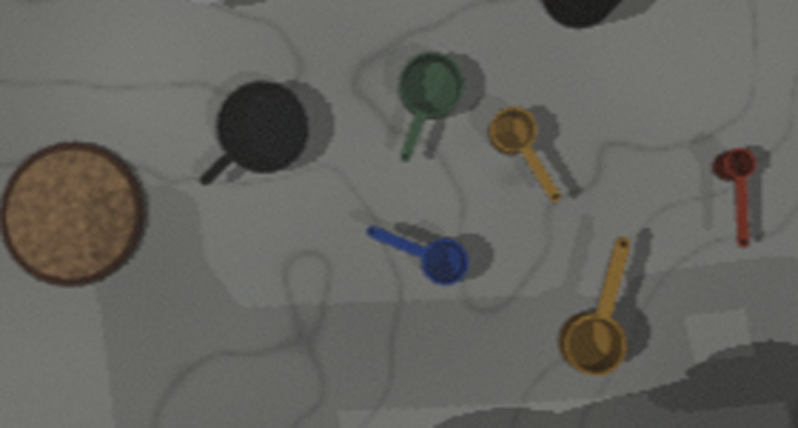

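The enlarged crop agrees with the first reading. I move the wrist camera over the charcoal cup.

arm_command:
  increments:
    - {"slide": [0.028, -0.031, 0], "spin": 0, "gripper": 1}
    - {"slide": [0.056, -0.062, 0], "spin": 0, "gripper": 1}
    - {"slide": [0.084, -0.093, 0], "spin": 0, "gripper": 1}
    - {"slide": [0.112, -0.124, 0], "spin": 0, "gripper": 1}
    - {"slide": [0.14, -0.155, 0], "spin": 0, "gripper": 0.2}
    - {"slide": [0.168, -0.186, 0], "spin": 0, "gripper": 0.2}
    - {"slide": [0.196, -0.217, 0], "spin": 0, "gripper": 0.2}
    - {"slide": [0.22, -0.243, 0], "spin": 0, "gripper": 0.2}
  newtons: 50

```text
t: 0.92
tool_pos: [0.3228, -0.2983, 0.3038]
tool_rot: [-3.107, -0.466, -0.001]
contact_force: [1.4, -0.0, 0.8]
opening: 0.0513
grip_force: 0.0
```

arm_command:
  increments:
    - {"slide": [0.028, -0.031, 0], "spin": 0, "gripper": 0.2}
    - {"slide": [0.056, -0.062, 0], "spin": 0, "gripper": 0.2}
    - {"slide": [0.084, -0.093, 0], "spin": 0, "gripper": 0.2}
    - {"slide": [0.112, -0.124, 0], "spin": 0, "gripper": 0.2}
    - {"slide": [0.14, -0.155, 0], "spin": 0, "gripper": 0.2}
    - {"slide": [0.168, -0.186, 0], "spin": 0, "gripper": 0.2}
    - {"slide": [0.196, -0.217, 0], "spin": 0, "gripper": 0.2}
    - {"slide": [0.22, -0.243, 0], "spin": 0, "gripper": 0.2}

```text
t: 1.58
tool_pos: [0.4618, -0.0011, 0.3041]
tool_rot: [3.107, 0.468, 0.001]
contact_force: [0.5, 0.2, -0.2]
opening: 0.0514
grip_force: 0.0
```

arm_command:
  increments:
    - {"slide": [0.02, -0.022, 0.003], "spin": 7, "gripper": 0.2}
    - {"slide": [0.04, -0.045, 0.006], "spin": 14, "gripper": 0.2}
    - {"slide": [0.06, -0.068, 0.01], "spin": 21, "gripper": 0.2}
    - {"slide": [0.08, -0.09, 0.014], "spin": 28, "gripper": 0.2}
    - {"slide": [0.1, -0.111, 0.018], "spin": 35, "gripper": 0.2}
    - {"slide": [0.125, -0.138, 0.024], "spin": 42, "gripper": 0.2}
    - {"slide": [0.125, -0.138, 0.024], "spin": 49, "gripper": 0.2}
    - {"slide": [0.125, -0.138, 0.024], "spin": 56, "gripper": 0.2}

```text
t: 2.25
tool_pos: [0.5405, 0.1666, 0.2786]
tool_rot: [2.959, -1.051, -0.003]
contact_force: [0.0, -0.5, 0.1]
opening: 0.0514
grip_force: 0.0
```

arm_command:
  increments:
    - {"slide": [0, 0, 0], "spin": 5, "gripper": 0.2}
    - {"slide": [0, 0, 0], "spin": 9, "gripper": 0.2}
    - {"slide": [0, 0, 0], "spin": 9, "gripper": 0.2}
    - {"slide": [0, 0, 0], "spin": 9, "gripper": 0.2}

```text
t: 2.58
tool_pos: [0.5403, 0.1649, 0.2797]
tool_rot: [2.872, -1.274, -0.0]
contact_force: [0.5, -0.2, -0.6]
opening: 0.0511
grip_force: 0.0
```

Run:
```python
from h import *
o,d=grab('wrist'); import os; 
cv2.imwrite('pics/w1.png',d['frame'][:,:,::-1]); print(o['t'],o['tool_pos'],o['tool_rot'],o['opening'])
go(.54,.165,-48,.28)
import pickle; pickle.dump((o,d),open('w1.pkl','wb'))
```

```text
wrist pics/wrist_2.58.png {'vfov': 70.64582863023894, 'cx': 316.02155881060105, 'cy': 200.070475921575, 'mount': [[0.001, 0.9546, 0.298, 0.0759], [1.0, -0.001, -0.0001, -0.0003], [0.0002, 0.298, -0.9546, -0.0695], [0.0, 0.0, 0.0, 1.0]]}
2.5833 [0.54034802 0.16485162 0.2797459 ] [ 2.87172042e+00 -1.27355683e+00 -3.92161830e-04] 0.05113540867742103
slide [-0.0004  0.0002 -0.0001] spin 0.16 yaw0 -47.84
```

View pics/w1.png

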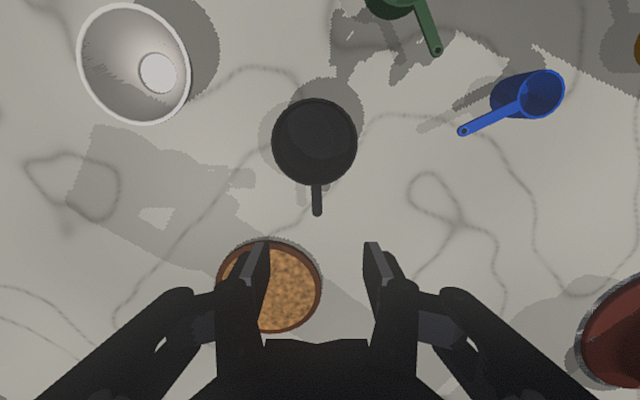

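The wrist view shows the charcoal cup's rim centre at (314.5,141), spanning columns 272–357 and rows 98–185. Its handle is vertical in the image, ending at (317,216), and the trivet centre is at (269,286).

Run:
```python
from h import *
import pickle; o,d=pickle.load(open('w1.pkl','rb')); np.set_printoptions(precision=4,suppress=True)
f=d['frame']
c=atz(d,[(314.5,141),(317,187),(317,216),(269,286),(217,285),(321,285),(269,238),(269,332)],[.046,.041,.041,.01,.01,.01,.01,.01],o); print(c)
h=c[2]-c[0]; print('len',np.linalg.norm(h[:2]),np.degrees(np.arctan2(h[1],h[0]))-180)
cv2.imwrite('pics/w1c.png',cv2.resize(f[85:345,200:370],None,fx=2.3,fy=2.3,interpolation=cv2.INTER_CUBIC)[:,:,::-1])
```

```text
[[0.573  0.1316 0.046 ]
 [0.5364 0.168  0.041 ]
 [0.5129 0.1938 0.041 ]
 [0.4846 0.3241 0.01  ]
 [0.5391 0.3714 0.01  ]
 [0.4321 0.2742 0.01  ]
 [0.531  0.2675 0.01  ]
 [0.4347 0.3848 0.01  ]]
len 0.0864315545180692 -45.95628910906066
```

View pics/w1c.png

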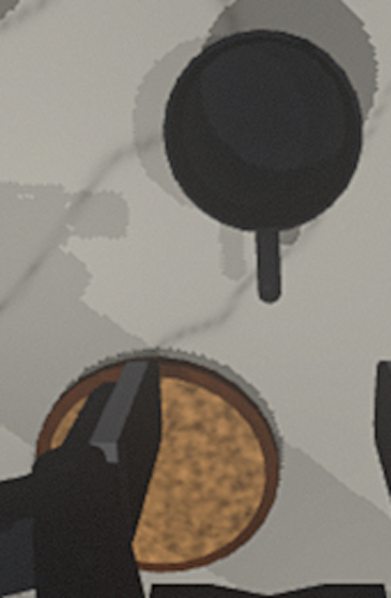

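```bash
python3 -c "
from h import *
go(.5225,.1835,-46,.106)"
```

```text
slide [-0.0259  0.0007  0.1739] spin -1.84 yaw0 -47.84
```

arm_command:
  increments:
    - {"slide": [-0.026, 0.001, 0.03], "spin": -2, "gripper": 0.0}
    - {"slide": [-0.026, 0.001, 0.065], "spin": -2, "gripper": 0.0}
    - {"slide": [-0.026, 0.001, 0.1], "spin": -2, "gripper": 0.0}
    - {"slide": [-0.026, 0.001, 0.13], "spin": -2, "gripper": 0.0}
    - {"slide": [-0.026, 0.001, 0.15], "spin": -2, "gripper": 0.0}
    - {"slide": [-0.026, 0.001, 0.165], "spin": -2, "gripper": 0.0}
    - {"slide": [-0.026, 0.001, 0.174], "spin": -2, "gripper": 0.0}
    - {"slide": [-0.026, 0.001, 0.174], "spin": -2, "gripper": 0.0}

```text
t: 3.3
tool_pos: [0.5209, 0.1831, 0.1036]
tool_rot: [2.891, -1.224, -0.006]
contact_force: [-0.2, 0.3, -0.4]
opening: 0.0427
grip_force: 0.0
```

Run:
```python
from h import *
o,d=grab('wrist'); s=imaging.get_image('side')
go(.5225,.1835,-46,.106); print(o['opening'])
a=cv2.resize(d['frame'][180:400,180:460],None,fx=1.8,fy=1.8)
b=cv2.resize(s['frame'][120:220,230:350],None,fx=3,fy=3,interpolation=cv2.INTER_CUBIC)
c=np.zeros((400,870,3),np.uint8); c[:396,:504]=a; c[:300,510:870]=b
cv2.imwrite('pics/g1.png',cv2.resize(c,(800,368))[:,:,::-1])
```

```text
wrist pics/wrist_3.30.png {'vfov': 70.64582863023894, 'cx': 316.02155881060105, 'cy': 200.070475921575, 'mount': [[0.001, 0.9546, 0.298, 0.0759], [1.0, -0.001, -0.0001, -0.0004], [0.0002, 0.298, -0.9546, -0.0695], [0.0, 0.0, 0.0, 1.0]]}
slide [-0.0001  0.0001  0.0005] spin 0.08 yaw0 -45.92
0.04269281970541506
```

View pics/g1.png

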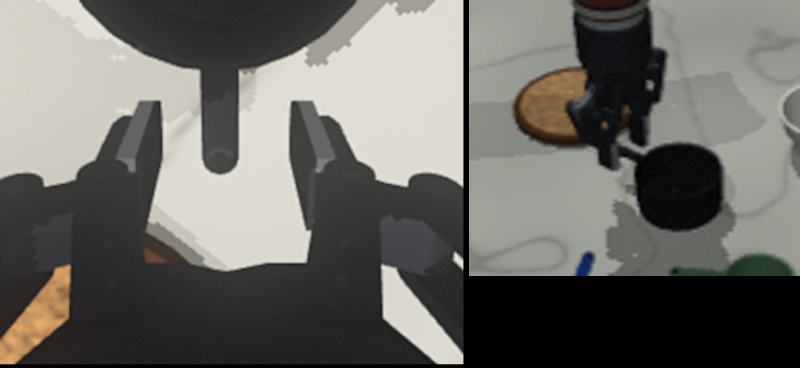

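The wrist view shows the handle centred between the pads (crop column 220, pads at 155 and 300). I close and then lift.

arm_command:
  increments:
    - {"slide": [0, 0, 0], "spin": 0, "gripper": -0.5}
    - {"slide": [0, 0, 0], "spin": 0, "gripper": -0.8}
    - {"slide": [0, 0, 0], "spin": 0, "gripper": -1}
    - {"slide": [0, 0, 0], "spin": 0, "gripper": -1}
    - {"slide": [0, 0, 0], "spin": 0, "gripper": -1}
    - {"slide": [0, 0, 0], "spin": 0, "gripper": -1}
  newtons: 50

```text
t: 3.9
tool_pos: [0.5231, 0.1838, 0.1074]
tool_rot: [-2.891, 1.225, -0.003]
contact_force: [-1.2, 0.8, 6.4]
opening: 0.0098
grip_force: 49.5
```

arm_command:
  increments:
    - {"slide": [0, 0, -0.002], "spin": 0, "gripper": -1}
    - {"slide": [0, 0, -0.005], "spin": 0, "gripper": -1}
    - {"slide": [0, 0, -0.012], "spin": 0, "gripper": -1}
    - {"slide": [0, 0, -0.02], "spin": 0, "gripper": -1}
    - {"slide": [0, 0, -0.03], "spin": 0, "gripper": -1}
    - {"slide": [0, 0, -0.04], "spin": 0, "gripper": -1}
    - {"slide": [0, 0, -0.04], "spin": 0, "gripper": -1}

```text
t: 4.48
tool_pos: [0.5239, 0.1838, 0.1493]
tool_rot: [-2.89, 1.225, -0.007]
contact_force: [1.4, 0.2, -0.7]
opening: 0.0102
grip_force: 48.8
```

Run:
```python
from h import *
o,d=grab('wrist'); s=imaging.get_image('side')
print(o['opening'],o['grip_force'],o['tool_pos'])
a=cv2.resize(d['frame'][100:400,180:460],None,fx=1.6,fy=1.6)
b=cv2.resize(s['frame'][110:220,230:350],None,fx=2.9,fy=2.9,interpolation=cv2.INTER_CUBIC)
c=np.zeros((480,800,3),np.uint8); c[:480,:448]=a; c[:319,450:798]=b
cv2.imwrite('pics/g2.png',c[:,:,::-1])
```

```text
wrist pics/wrist_4.48.png {'vfov': 70.64582863023894, 'cx': 316.02155881060105, 'cy': 200.070475921575, 'mount': [[0.001, 0.9546, 0.298, 0.0759], [1.0, -0.001, -0.0001, -0.0003], [0.0002, 0.298, -0.9546, -0.0695], [0.0, 0.0, 0.0, 1.0]]}
0.010187495527551629 48.79925183951855 [0.52390543 0.18382429 0.14926209]
```

View pics/g2.png

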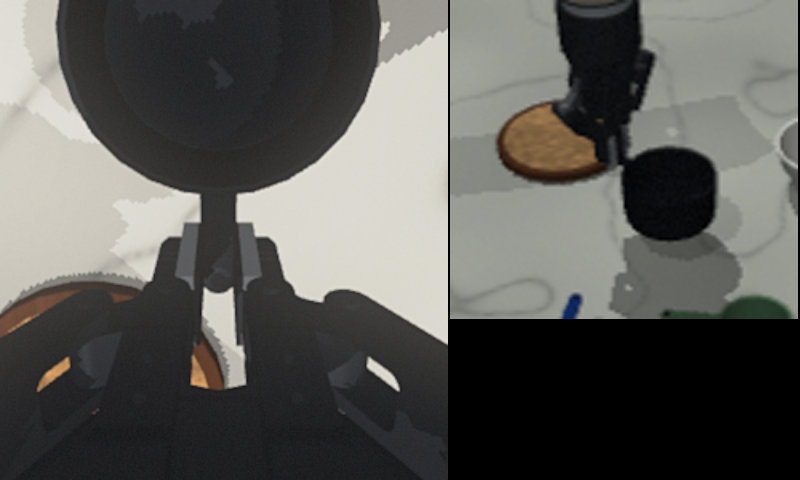

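The charcoal cup is lifted, held at the handle by the fingertips with roughly level rim.

```bash
python3 -c "
from h import *
go(.411,.325,0,.15);o=status.get_obs();print(o['q'],o['contact_force'])"
```

```text
slide [-0.1794 -0.018  -0.0031] spin -45.94 yaw0 -45.94
[2.03377679e-01 3.49618123e-02 1.90662800e+00 3.29066015e-05
 1.19795836e+00 2.57592635e+00] [-0.03717493 -0.07308561 -2.39873427]
```

arm_command:
  increments:
    - {"slide": [-0.008, -0.001, -0.003], "spin": -2, "gripper": -1}
    - {"slide": [-0.022, -0.002, -0.003], "spin": -6, "gripper": -1}
    - {"slide": [-0.038, -0.004, -0.003], "spin": -10, "gripper": -1}
    - {"slide": [-0.055, -0.006, -0.003], "spin": -14, "gripper": -1}
    - {"slide": [-0.072, -0.007, -0.003], "spin": -18, "gripper": -1}
    - {"slide": [-0.09, -0.009, -0.003], "spin": -23, "gripper": -1}
    - {"slide": [-0.107, -0.011, -0.003], "spin": -28, "gripper": -1}
    - {"slide": [-0.125, -0.013, -0.003], "spin": -33, "gripper": -1}

```text
t: 5.25
tool_pos: [0.4433, 0.283, 0.1483]
tool_rot: [3.122, -0.345, -0.002]
contact_force: [-1.2, 0.3, -1.6]
opening: 0.01
grip_force: 48.8
```

```bash
python3 -c "
from h import *
go(.411,.325,0,.15);o=status.get_obs();print(o['opening'],o['contact_force'])"
```

```text
slide [-0.0407 -0.0339 -0.0017] spin -12.6 yaw0 -12.6
0.009971787679295237 [-1.22416692  0.33660786 -1.6137588 ]
```

arm_command:
  increments:
    - {"slide": [-0.013, -0.011, 0], "spin": -4, "gripper": -1}
    - {"slide": [-0.026, -0.022, 0], "spin": -8, "gripper": -1}
    - {"slide": [-0.035, -0.03, 0], "spin": -11, "gripper": -1}
    - {"slide": [-0.04, -0.034, 0], "spin": -12.6, "gripper": -1}
    - {"slide": [-0.04, -0.034, 0], "spin": -12.6, "gripper": -1}
    - {"slide": [-0.04, -0.034, 0], "spin": -12.6, "gripper": -1}
    - {"slide": [-0.04, -0.034, 0], "spin": -12.6, "gripper": -1}

```text
t: 5.83
tool_pos: [0.4135, 0.324, 0.1488]
tool_rot: [3.141, -0.01, -0.0]
contact_force: [-0.5, 1.1, -1.4]
opening: 0.0097
grip_force: 48.8
```

Run:
```python
from h import *
go(.411,.325,0,.12)
o,d=grab('wrist'); s=imaging.get_image('side');t=imaging.get_image('top')
a=cv2.resize(d['frame'][0:400,150:490],None,fx=1.3,fy=1.3)
b=cv2.resize(s['frame'][100:200,220:340],None,fx=2.8,fy=2.8,interpolation=cv2.INTER_CUBIC)
e=cv2.resize(t['frame'][190:290,150:270],None,fx=2.8,fy=2.8,interpolation=cv2.INTER_CUBIC)
c=np.zeros((565,790,3),np.uint8); c[:520,:442]=a; c[:280,450:786]=b; c[282:562,450:786]=e
cv2.imwrite('pics/p1.png',c[:,:,::-1])
```

```text
slide [-0.0025 -0.001   0.0288] spin -0.38 yaw0 -0.38
wrist pics/wrist_5.83.png {'vfov': 70.64582863023894, 'cx': 316.02155881060105, 'cy': 200.070475921575, 'mount': [[0.001, 0.9546, 0.2979, 0.0762], [1.0, -0.001, -0.0002, -0.0004], [0.0001, 0.2979, -0.9546, -0.0695], [0.0, 0.0, 0.0, 1.0]]}
```

View pics/p1.png

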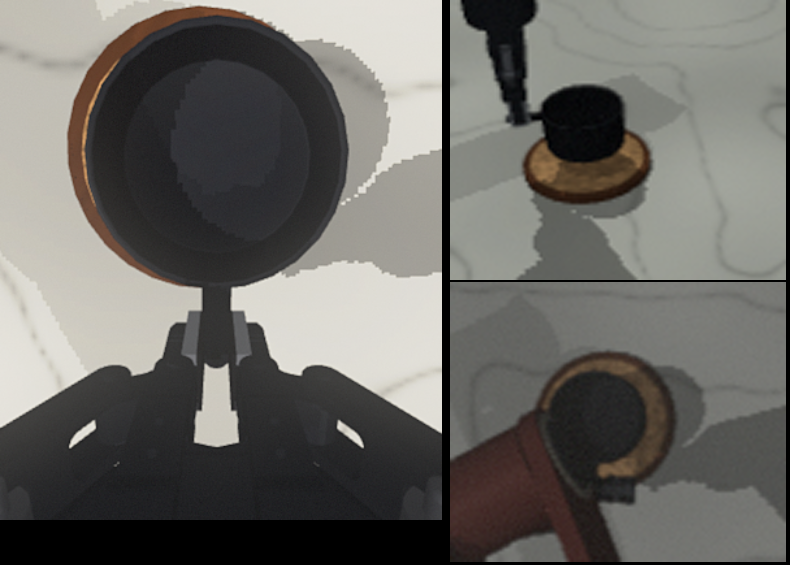

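The cup hangs over the trivet; in the wrist crop the trivet's left edge is at 68, top 7, bottom about 286, and the cup spans 87–347. I check the trivet centre from this.

Run:
```python
from h import *
np.set_printoptions(precision=4,suppress=True)
d=imaging.get_image('wrist'); o=status.get_obs()
f=d['frame'].astype(int)
# brown/cork pixels: fit circle of 75 mm radius on z=.01 to their outer edge
m=((f[:,:,0]-f[:,:,2])>35).astype(np.uint8); m[320:]=0
cs=max(cv2.findContours(m,cv2.RETR_EXTERNAL,cv2.CHAIN_APPROX_NONE)[0],key=len)[:,0]
P=atz(d,cs,.01,o)[:,:2]
from scipy.optimize import least_squares
g=lambda c:np.linalg.norm(P-c,axis=1)-.075
k=np.ones(len(P),bool); c=np.array([.483,.328])
for _ in range(5):
    k=g(c)>-.006; c=least_squares(lambda c:(np.linalg.norm(P[k]-c,axis=1)-.075),c,loss='soft_l1',f_scale=.001).x
print('trivet',c,k.sum(),np.std(g(c)[k]))
t=imaging.get_image('top'); f=t['frame'].astype(int)
m=((f[:,:,0]-f[:,:,2])>22).astype(np.uint8); m[:200]=0;m[280:]=0;m[:,:170]=0;m[:,245:]=0
cs=max(cv2.findContours(m,cv2.RETR_EXTERNAL,cv2.CHAIN_APPROX_NONE)[0],key=len)[:,0]; print(cs.min(0),cs.max(0))
P=atz(t,cs,.01)[:,:2]; c=np.array([.483,.328])
for _ in range(5):
    k=g(c)>-.006; c=least_squares(lambda c:(np.linalg.norm(P[k]-c,axis=1)-.075),c,loss='soft_l1',f_scale=.001).x
print('trivet top',c,k.sum())
go(.411,.328,0,.12)
```

```text
trivet [0.4799 0.3293] 481 0.001962110708869489
[183 216] [226 259]
trivet top [0.4739 0.3235] 62
slide [-0.0027 -0.0039  0.0289] spin -0.39 yaw0 -0.39
```

arm_command:
  increments:
    - {"slide": [-0.0045, -0.003, 0.005], "spin": 0, "gripper": -1}
    - {"slide": [-0.0045, -0.003, 0.01], "spin": 0, "gripper": -1}
    - {"slide": [-0.0045, -0.003, 0.016], "spin": 0, "gripper": -1}
    - {"slide": [-0.0045, -0.003, 0.021], "spin": 0, "gripper": -1}
    - {"slide": [-0.0045, -0.003, 0.024], "spin": 0, "gripper": -1}
    - {"slide": [-0.0045, -0.003, 0.026], "spin": 0, "gripper": -1}
    - {"slide": [-0.0045, -0.003, 0.026], "spin": 0, "gripper": -1}
    - {"slide": [-0.0045, -0.003, 0.026], "spin": 0, "gripper": -1}

```text
t: 6.75
tool_pos: [0.4088, 0.3274, 0.1228]
tool_rot: [3.141, -0.009, -0.0]
contact_force: [0.3, -0.1, -1.2]
opening: 0.01
grip_force: 48.8
```

arm_command:
  increments:
    - {"slide": [0, 0, 0.001], "spin": 0, "gripper": -1}
    - {"slide": [0, 0, 0.002], "spin": 0, "gripper": -1}
    - {"slide": [0, 0, 0.002], "spin": 0, "gripper": -1}
    - {"slide": [0, 0, 0.002], "spin": 0, "gripper": -1}

```text
t: 7.08
tool_pos: [0.4089, 0.3275, 0.121]
tool_rot: [-3.142, 0.009, -0.0]
contact_force: [-0.4, 0.0, -1.9]
opening: 0.01
grip_force: 48.8
```

arm_command:
  increments:
    - {"slide": [0, 0, 0.001], "spin": 0, "gripper": -1}
    - {"slide": [0, 0, 0.002], "spin": 0, "gripper": -1}
    - {"slide": [0, 0, 0.002], "spin": 0, "gripper": -1}
    - {"slide": [0, 0, 0.002], "spin": 0, "gripper": -1}

```text
t: 7.42
tool_pos: [0.4088, 0.3274, 0.1189]
tool_rot: [3.142, -0.009, 0.0]
contact_force: [0.4, -0.5, -1.8]
opening: 0.0102
grip_force: 48.9
```

arm_command:
  increments:
    - {"slide": [0, 0, 0.001], "spin": 0, "gripper": -1}
    - {"slide": [0, 0, 0.0015], "spin": 0, "gripper": -1}
    - {"slide": [0, 0, 0.0015], "spin": 0, "gripper": -1}
    - {"slide": [0, 0, 0.0015], "spin": 0, "gripper": -1}

```text
t: 7.75
tool_pos: [0.4089, 0.3276, 0.1177]
tool_rot: [-3.141, 0.009, -0.0]
contact_force: [-1.8, -0.5, 1.6]
opening: 0.0099
grip_force: 49.2
```

arm_command:
  increments:
    - {"slide": [0, 0, 0.001], "spin": 0, "gripper": -1}
    - {"slide": [0, 0, 0.001], "spin": 0, "gripper": -1}
    - {"slide": [0, 0, 0.001], "spin": 0, "gripper": -1}

```text
t: 8.0
tool_pos: [0.4089, 0.3276, 0.1176]
tool_rot: [3.141, -0.009, -0.001]
contact_force: [-4.1, -1.5, 7.2]
opening: 0.0095
grip_force: 49.9
```

arm_command:
  increments:
    - {"slide": [0, 0, 0], "spin": 0, "gripper": -0.6}
    - {"slide": [0, 0, 0], "spin": 0, "gripper": -0.3}
    - {"slide": [0, 0, 0], "spin": 0, "gripper": 0}
    - {"slide": [0, 0, 0], "spin": 0, "gripper": 0}
    - {"slide": [0, 0, 0], "spin": 0, "gripper": 0}

```text
t: 8.42
tool_pos: [0.4088, 0.3274, 0.1162]
tool_rot: [3.142, -0.009, -0.0]
contact_force: [0.2, 0.0, -0.3]
opening: 0.0427
grip_force: 0.0
```

arm_command:
  increments:
    - {"slide": [0, 0, -0.01], "spin": 0, "gripper": 0}
    - {"slide": [0, 0, -0.03], "spin": 0, "gripper": 0}
    - {"slide": [0, 0, -0.06], "spin": 0, "gripper": 0}
    - {"slide": [0, 0, -0.09], "spin": 0, "gripper": 0}
    - {"slide": [0, 0, -0.12], "spin": 0, "gripper": 0}
    - {"slide": [0, 0, -0.145], "spin": 0, "gripper": 0}
    - {"slide": [0, 0, -0.16], "spin": 0, "gripper": 0}
    - {"slide": [0, 0, -0.16], "spin": 0, "gripper": 0}

```text
t: 9.08
tool_pos: [0.4104, 0.3285, 0.2822]
tool_rot: [-3.137, 0.009, -0.013]
contact_force: [0.1, 0.2, 0.3]
opening: 0.0427
grip_force: 0.0
```

Run:
```python
from h import *
import pickle
pickle.dump((status.get_obs(),imaging.get_image('wrist')),open('w2.pkl','wb')); o,d=pickle.load(open('w2.pkl','rb'))
s=imaging.get_image('side')
go(.56,-.01,-18,.28)
a=cv2.resize(d['frame'][20:300,180:460],None,fx=2,fy=2,interpolation=cv2.INTER_CUBIC)
b=cv2.resize(s['frame'][130:190,230:310],None,fx=2.8,fy=2.8,interpolation=cv2.INTER_CUBIC)
c=np.zeros((565,790,3),np.uint8); c[:560,:560]=a; c[:168,564:788]=b
cv2.imwrite('pics/p2.png',c[:,:,::-1])
```

```text
slide [ 0.1531  0.3366 -0.003 ] spin 17.67 yaw0 -0.33
```

View pics/p2.png

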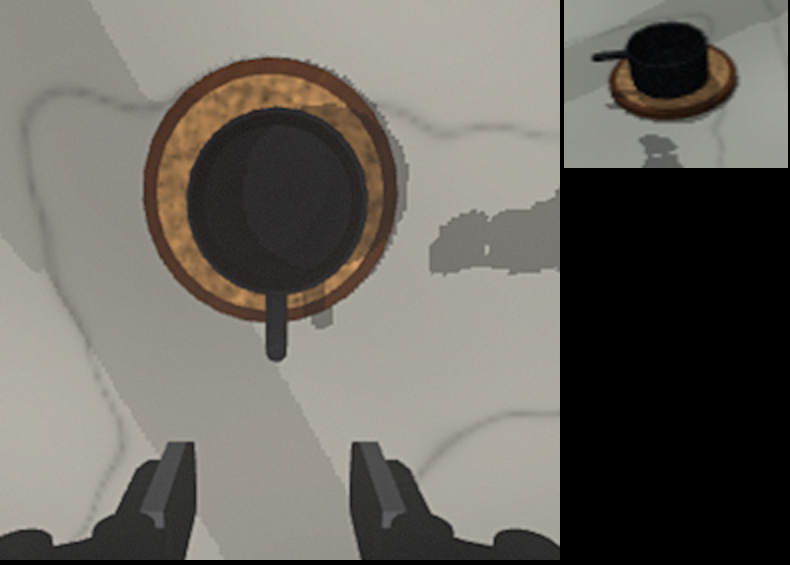

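The cup now stands on the trivet. In the crop its rim spans 187–368 × 107–295, its handle ends at (277,361), and the trivet spans 144–397 × 57–322.

Run:
```python
from h import *
import pickle
np.set_printoptions(precision=4,suppress=True)
o,d=pickle.load(open('w2.pkl','rb'))
q=lambda x,y:(180+x/2,20+y/2)
P=atz(d,[q(270.5,189.5),q(144,189.5),q(397,189.5),q(270.5,57),q(270.5,322),q(277.5,201),q(187,201),q(368,201),q(277.5,107),q(277.5,295),q(277,361)],[.01]*5+[.056]*5+[.051],o);print(P)
print(o['tool_pos'],o['tool_rot'])
```

```text
[[0.4858 0.3307 0.01  ]
 [0.4861 0.4042 0.01  ]
 [0.4854 0.2573 0.01  ]
 [0.5549 0.3303 0.01  ]
 [0.407  0.3311 0.01  ]
 [0.4802 0.3268 0.056 ]
 [0.4805 0.3726 0.056 ]
 [0.48   0.2811 0.056 ]
 [0.5239 0.3267 0.056 ]
 [0.4323 0.3269 0.056 ]
 [0.3942 0.3273 0.051 ]]
[0.4104 0.3285 0.2822] [-3.1368  0.0091 -0.0126]
```

arm_command:
  increments:
    - {"slide": [0.015, 0.033, 0], "spin": 0, "gripper": 0}
    - {"slide": [0.031, 0.067, 0], "spin": 0, "gripper": 0}
    - {"slide": [0.046, 0.1, 0], "spin": 0, "gripper": 0}
    - {"slide": [0.061, 0.135, 0], "spin": 0, "gripper": 0}
    - {"slide": [0.077, 0.168, 0], "spin": 0, "gripper": 0}
    - {"slide": [0.092, 0.2, 0], "spin": 0, "gripper": 0}
    - {"slide": [0.107, 0.235, 0], "spin": 0, "gripper": 0}
    - {"slide": [0.123, 0.27, 0], "spin": 0, "gripper": 0}

```text
t: 9.85
tool_pos: [0.5295, 0.055, 0.2738]
tool_rot: [-3.141, 0.009, 0.006]
contact_force: [0.4, 0.1, -1.2]
opening: 0.0427
grip_force: 0.0
```

arm_command:
  increments:
    - {"slide": [0.015, 0.033, -0.003], "spin": 6, "gripper": 0}
    - {"slide": [0.025, 0.055, -0.003], "spin": 12, "gripper": 0}
    - {"slide": [0.03, 0.067, -0.003], "spin": 17.5, "gripper": 0}
    - {"slide": [0.03, 0.067, -0.003], "spin": 17.5, "gripper": 0}
    - {"slide": [0.03, 0.067, -0.003], "spin": 17.5, "gripper": 0}
    - {"slide": [0.03, 0.067, -0.003], "spin": 17.5, "gripper": 0}
    - {"slide": [0.03, 0.067, -0.003], "spin": 17.5, "gripper": 0}

```text
t: 10.43
tool_pos: [0.5592, -0.0094, 0.2785]
tool_rot: [-3.104, 0.483, 0.002]
contact_force: [-0.8, -0.5, 0.1]
opening: 0.0429
grip_force: 0.0
```

```bash
cat >> h.py <<'E'
def cupfit(o,d,hue,zr,zt,rimd):
    """largest blob of the hue near the middle columns: rim circle and handle end on their planes"""
    hsv=cv2.cvtColor(d['frame'],cv2.COLOR_RGB2HSV)
    m=cv2.inRange(hsv,(hue[0],70,25),(hue[1],255,255)); m[300:]=0
    n,l,st,ce=cv2.connectedComponentsWithStats(m)
    i=1+np.argmax(st[1:,4]*(abs(ce[1:,0]-316)<110)); b=(l==i).astype(np.uint8)
    cs=max(cv2.findContours(b,cv2.RETR_EXTERNAL,cv2.CHAIN_APPROX_NONE)[0],key=len)[:,0]
    vis=d['frame'].copy(); cv2.drawContours(vis,[cs[:,None]],-1,(255,0,255),1)
    P=atz(d,cs,zr,o)[:,:2]; Q=atz(d,cs,zt,o)[:,:2]
    return vis,cs,P,Q
E
python3 - <<'E'
from h import *
import pickle
np.set_printoptions(precision=4,suppress=True)
pickle.dump((status.get_obs(),imaging.get_image('wrist')),open('w3.pkl','wb')); o,d=pickle.load(open('w3.pkl','rb'))
print(o['tool_pos'],o['tool_rot'])
vis,cs,P,Q=cupfit(o,d,(55,95),.0465,.0465,.067); print(cs.min(0),cs.max(0))
cv2.imwrite('pics/g3.png',cv2.resize(d['frame'][0:270,160:520],None,fx=2.2,fy=2.2,interpolation=cv2.INTER_CUBIC)[:,:,::-1])
E
```

```text
[ 0.5592 -0.0094  0.2785] [-3.104   0.4831  0.0025]
[305  90] [323  98]
```

View pics/g3.png

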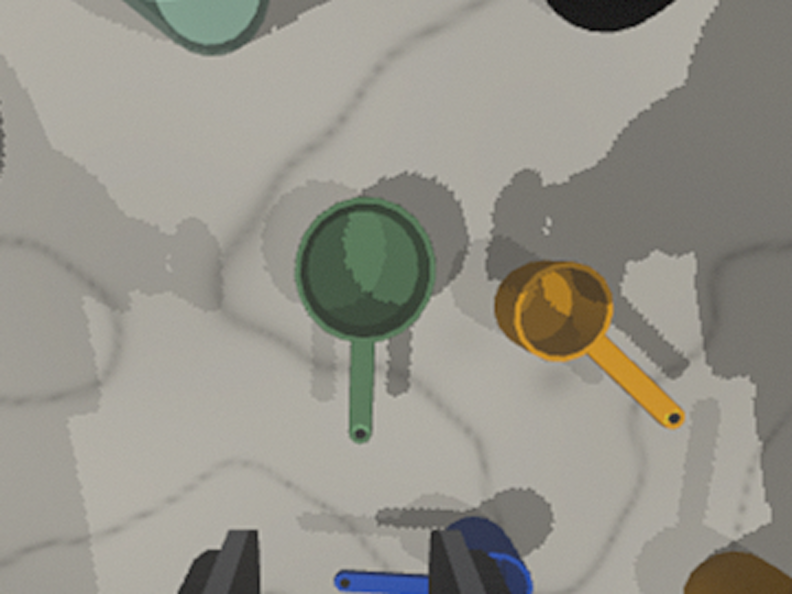

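The green rim spans 296–436 × 198–341 in the crop, with its handle end at (360,443). The small yellow rim spans 514–612 × 261–360, with its handle end at about (682,427).

```bash
cat >> h.py <<'E'
def grip(o,d,left,right,top,bot,end,zr,zt,dz):
    p=atz(d,[left,right,top,bot],zr,o); e=atz(d,[end],zt,o)[0]
    # each edge sits at the extreme of the rim circle: average the opposite ones
    A=np.linalg.lstsq(np.eye(2),((p[0]+p[1]+p[2]+p[3])/4)[:2],rcond=None)[0]
    h=e[:2]-A; L=np.linalg.norm(h); u=h/L; g=(A+.072*u+e[:2]-.013*u)/2
    yaw=np.degrees(np.arctan2(u[1],u[0]))-180
    print('dia',np.linalg.norm(p[0]-p[1]),np.linalg.norm(p[2]-p[3]),'axis',A,'end',e[:2],'L',L,'grip',g,'yaw',yaw)
    go(*g,yaw,zt+dz)
E
python3 - <<'E'
from h import *
import pickle
np.set_printoptions(precision=4,suppress=True)
o,d=pickle.load(open('w3.pkl','rb'))
q=lambda x,y:(160+x/2.2,y/2.2)
grip(o,d,q(514,310),q(612,310),q(563,261),q(563,360),q(681,426),.0515,.0515,.064)
grip(o,d,q(296,269),q(436,269),q(366,198),q(366,341),q(360,443),.0465,.0465,.064)
E
```

```text
dia 0.04599812630454753 0.046001611761495816 axis [ 0.5727 -0.1215] end [ 0.4995 -0.166 ] L 0.08565409202217397 grip [ 0.5109 -0.1591] yaw -328.7098640977374
slide [-0.0005  0.1574  0.1634] spin -48.99 yaw0 -17.7
dia 0.0655521171675643 0.06469515954617797 axis [ 0.618  -0.0388] end [ 0.5377 -0.0111] L 0.08488971548990885 grip [ 0.55   -0.0153] yaw -19.071582848514993
slide [-0.0069  0.0086  0.1684] spin 1.38 yaw0 -17.7
```

arm_command:
  increments:
    - {"slide": [-0.007, 0.0085, 0.03], "spin": 1.4, "gripper": 0}
    - {"slide": [-0.007, 0.0085, 0.065], "spin": 1.4, "gripper": 0}
    - {"slide": [-0.007, 0.0085, 0.1], "spin": 1.4, "gripper": 0}
    - {"slide": [-0.007, 0.0085, 0.13], "spin": 1.4, "gripper": 0}
    - {"slide": [-0.007, 0.0085, 0.15], "spin": 1.4, "gripper": 0}
    - {"slide": [-0.007, 0.0085, 0.162], "spin": 1.4, "gripper": 0}
    - {"slide": [-0.007, 0.0085, 0.168], "spin": 1.4, "gripper": 0}
    - {"slide": [-0.007, 0.0085, 0.168], "spin": 1.4, "gripper": 0}

```text
t: 11.15
tool_pos: [0.5501, -0.0158, 0.1106]
tool_rot: [3.098, -0.523, -0.003]
contact_force: [-0.5, 0.2, 0.3]
opening: 0.0427
grip_force: 0.0
```

arm_command:
  increments:
    - {"slide": [0, 0, 0], "spin": 0, "gripper": -0.4}
    - {"slide": [0, 0, 0], "spin": 0, "gripper": -0.7}
    - {"slide": [0, 0, 0], "spin": 0, "gripper": -1}
    - {"slide": [0, 0, 0], "spin": 0, "gripper": -1}
    - {"slide": [0, 0, 0], "spin": 0, "gripper": -1}
    - {"slide": [0, 0, 0], "spin": 0, "gripper": -1}
    - {"slide": [0, 0, 0], "spin": 0, "gripper": -1}
  newtons: 50

```text
t: 11.73
tool_pos: [0.5514, -0.0164, 0.1129]
tool_rot: [-3.097, 0.525, -0.003]
contact_force: [-1.2, 1.2, 6.6]
opening: 0.0098
grip_force: 50.0
```

arm_command:
  increments:
    - {"slide": [0, 0, -0.002], "spin": 0, "gripper": -1}
    - {"slide": [0, 0, -0.006], "spin": 0, "gripper": -1}
    - {"slide": [0, 0, -0.015], "spin": 0, "gripper": -1}
    - {"slide": [0, 0, -0.028], "spin": 0, "gripper": -1}
    - {"slide": [0, 0, -0.044], "spin": 0, "gripper": -1}
    - {"slide": [0, 0, -0.06], "spin": 0, "gripper": -1}
    - {"slide": [0, 0, -0.076], "spin": 0, "gripper": -1}
    - {"slide": [0, 0, -0.09], "spin": 0, "gripper": -1}

```text
t: 12.4
tool_pos: [0.5507, -0.0165, 0.2035]
tool_rot: [3.097, -0.525, 0.002]
contact_force: [-0.5, 0.9, -0.5]
opening: 0.0098
grip_force: 49.1
```

Run:
```python
from h import *
import pickle
np.set_printoptions(precision=4,suppress=True)
o,d=grab('wrist'); print(o['opening'],o['grip_force'],o['tool_pos'],o['contact_force'])
go(.408,.327,0,.2)
hsv=cv2.cvtColor(d['frame'],cv2.COLOR_RGB2HSV); print(hsv[150,316],hsv[200,316])
m=cv2.inRange(hsv,(55,60,20),(95,255,255));m[300:]=0;m=cv2.morphologyEx(m,cv2.MORPH_CLOSE,np.ones((9,9)))
c=max(cv2.findContours(m,cv2.RETR_EXTERNAL,cv2.CHAIN_APPROX_NONE)[0],key=len)[:,0];print(c.min(0),c.max(0))
```

```text
wrist pics/wrist_12.40.png {'vfov': 70.64582863023894, 'cx': 316.02155881060105, 'cy': 200.070475921575, 'mount': [[0.001, 0.9546, 0.2979, 0.0761], [1.0, -0.001, -0.0001, -0.0004], [0.0001, 0.2979, -0.9546, -0.0695], [0.0, 0.0, 0.0, 1.0]]}
0.009844013861271036 49.118197336792946 [ 0.5507 -0.0165  0.2035] [-0.5226  0.899  -0.5154]
slide [-0.2495 -0.277   0.0055] spin -19.24 yaw0 -19.24
[62 65 79] [59 54 94]
[247  52] [384 237]
```

arm_command:
  increments:
    - {"slide": [-0.01, -0.011, 0], "spin": 0, "gripper": -1}
    - {"slide": [-0.03, -0.033, 0], "spin": 0, "gripper": -1}
    - {"slide": [-0.052, -0.058, 0], "spin": 0, "gripper": -1}
    - {"slide": [-0.075, -0.083, 0], "spin": 0, "gripper": -1}
    - {"slide": [-0.098, -0.109, 0], "spin": 0, "gripper": -1}
    - {"slide": [-0.12, -0.133, 0], "spin": 0, "gripper": -1}
    - {"slide": [-0.142, -0.158, 0], "spin": 0, "gripper": -1}
    - {"slide": [-0.162, -0.18, 0], "spin": 0, "gripper": -1}

```text
t: 13.12
tool_pos: [0.4547, 0.2088, 0.2005]
tool_rot: [3.097, -0.524, -0.003]
contact_force: [1.2, 0.7, -1.2]
opening: 0.0096
grip_force: 49.1
```

arm_command:
  increments:
    - {"slide": [-0.02, -0.022, 0], "spin": -3, "gripper": -1}
    - {"slide": [-0.038, -0.042, 0], "spin": -7, "gripper": -1}
    - {"slide": [-0.055, -0.061, 0], "spin": -11, "gripper": -1}
    - {"slide": [-0.07, -0.078, 0], "spin": -15, "gripper": -1}
    - {"slide": [-0.082, -0.091, 0], "spin": -18, "gripper": -1}
    - {"slide": [-0.087, -0.097, 0], "spin": -19.2, "gripper": -1}
    - {"slide": [-0.087, -0.097, 0], "spin": -19.2, "gripper": -1}
    - {"slide": [-0.087, -0.097, 0], "spin": -19.2, "gripper": -1}

```text
t: 13.78
tool_pos: [0.4062, 0.327, 0.2008]
tool_rot: [3.141, -0.001, -0.001]
contact_force: [-0.1, -0.3, -0.8]
opening: 0.0098
grip_force: 49.1
```

Run:
```python
from h import *
np.set_printoptions(precision=4,suppress=True)
go(.408,.327,0,.15)
o,d=grab('wrist'); s=imaging.get_image('side')
a=cv2.resize(d['frame'][0:400,150:490],None,fx=1.4,fy=1.4)
b=cv2.resize(s['frame'][70:190,220:330],None,fx=2.8,fy=2.8,interpolation=cv2.INTER_CUBIC)
c=np.zeros((560,790,3),np.uint8); c[:,:476]=a; c[:336,480:788]=b
cv2.imwrite('pics/p3.png',c[:,:,::-1])
```

```text
slide [ 0.0018 -0.0001  0.0508] spin -0.05 yaw0 -0.05
wrist pics/wrist_13.78.png {'vfov': 70.64582863023894, 'cx': 316.02155881060105, 'cy': 200.070475921575, 'mount': [[0.001, 0.9546, 0.2979, 0.0762], [1.0, -0.001, -0.0002, -0.0004], [0.0001, 0.2979, -0.9546, -0.0695], [0.0, 0.0, 0.0, 1.0]]}
```

View pics/p3.png

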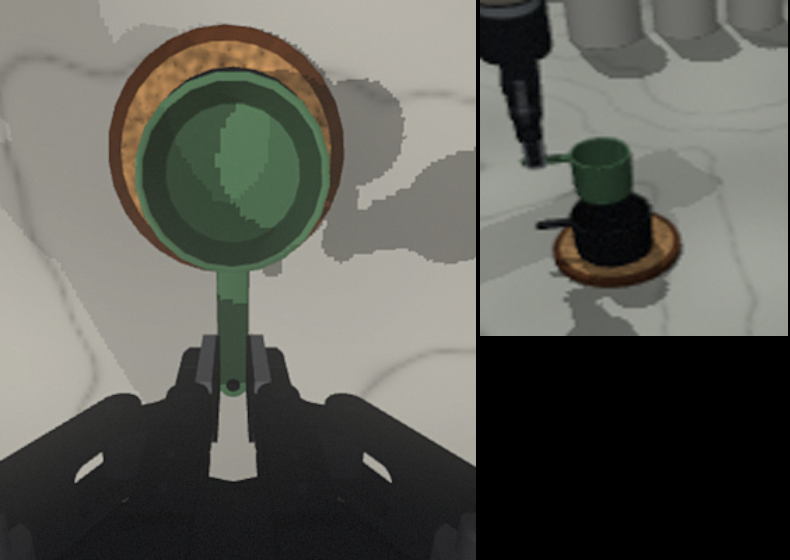

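The green cup hangs level above the charcoal one with its handle aligned. I lower it to just above the floor.

arm_command:
  increments:
    - {"slide": [0.002, 0, 0.01], "spin": 0, "gripper": -1}
    - {"slide": [0.002, 0, 0.022], "spin": 0, "gripper": -1}
    - {"slide": [0.002, 0, 0.034], "spin": 0, "gripper": -1}
    - {"slide": [0.002, 0, 0.046], "spin": 0, "gripper": -1}
    - {"slide": [0.002, 0, 0.056], "spin": 0, "gripper": -1}
    - {"slide": [0.002, 0, 0.063], "spin": 0, "gripper": -1}
    - {"slide": [0.002, 0, 0.067], "spin": 0, "gripper": -1}
    - {"slide": [0.002, 0, 0.067], "spin": 0, "gripper": -1}

```text
t: 14.55
tool_pos: [0.4081, 0.3268, 0.1329]
tool_rot: [3.14, -0.001, -0.003]
contact_force: [0.3, -0.4, -2.2]
opening: 0.01
grip_force: 49.1
```

arm_command:
  increments:
    - {"slide": [0, 0, 0.001], "spin": 0, "gripper": -1}
    - {"slide": [0, 0, 0.002], "spin": 0, "gripper": -1}
    - {"slide": [0, 0, 0.003], "spin": 0, "gripper": -1}
    - {"slide": [0, 0, 0.003], "spin": 0, "gripper": -1}
    - {"slide": [0, 0, 0.003], "spin": 0, "gripper": -1}

```text
t: 14.97
tool_pos: [0.4089, 0.3273, 0.1318]
tool_rot: [-3.141, 0.001, -0.001]
contact_force: [-0.3, 0.9, -0.2]
opening: 0.0099
grip_force: 49.1
```

arm_command:
  increments:
    - {"slide": [0, 0, 0.001], "spin": 0, "gripper": -1}
    - {"slide": [0, 0, 0.002], "spin": 0, "gripper": -1}
    - {"slide": [0, 0, 0.002], "spin": 0, "gripper": -1}
    - {"slide": [0, 0, 0.002], "spin": 0, "gripper": -1}

```text
t: 15.3
tool_pos: [0.4089, 0.3273, 0.1297]
tool_rot: [-3.141, 0.001, -0.001]
contact_force: [-0.4, 0.5, 1.5]
opening: 0.01
grip_force: 49.3
```

arm_command:
  increments:
    - {"slide": [0, 0, 0.001], "spin": 0, "gripper": -1}
    - {"slide": [0, 0, 0.0015], "spin": 0, "gripper": -1}
    - {"slide": [0, 0, 0.0015], "spin": 0, "gripper": -1}
    - {"slide": [0, 0, 0.0015], "spin": 0, "gripper": -1}

```text
t: 15.63
tool_pos: [0.4087, 0.3275, 0.1293]
tool_rot: [-3.141, 0.001, 0.001]
contact_force: [-4.6, -1.7, 7.8]
opening: 0.0098
grip_force: 50.2
```

arm_command:
  increments:
    - {"slide": [0, 0, 0], "spin": 0, "gripper": -0.6}
    - {"slide": [0, 0, 0], "spin": 0, "gripper": -0.3}
    - {"slide": [0, 0, 0], "spin": 0, "gripper": 0}
    - {"slide": [0, 0, 0], "spin": 0, "gripper": 0}
    - {"slide": [0, 0, 0], "spin": 0, "gripper": 0}
    - {"slide": [0, 0, 0], "spin": 0, "gripper": 0}

```text
t: 16.13
tool_pos: [0.4087, 0.3271, 0.1277]
tool_rot: [3.141, -0.001, -0.0]
contact_force: [0.4, 0.8, -0.7]
opening: 0.0426
grip_force: 0.0
```

arm_command:
  increments:
    - {"slide": [0, 0, -0.01], "spin": 0, "gripper": 0}
    - {"slide": [0, 0, -0.03], "spin": 0, "gripper": 0}
    - {"slide": [0, 0, -0.06], "spin": 0, "gripper": 0}
    - {"slide": [0, 0, -0.09], "spin": 0, "gripper": 0}
    - {"slide": [0, 0, -0.12], "spin": 0, "gripper": 0}
    - {"slide": [0, 0, -0.145], "spin": 0, "gripper": 0}
    - {"slide": [0, 0, -0.15], "spin": 0, "gripper": 0}
    - {"slide": [0, 0, -0.15], "spin": 0, "gripper": 0}

```text
t: 16.8
tool_pos: [0.4097, 0.3278, 0.2814]
tool_rot: [-3.138, 0.001, -0.008]
contact_force: [0.7, 0.1, -0.1]
opening: 0.0425
grip_force: 0.0
```

Run:
```python
from h import *
import pickle
pickle.dump((status.get_obs(),imaging.get_image('wrist')),open('w4.pkl','wb')); o,d=pickle.load(open('w4.pkl','rb'))
s=imaging.get_image('side'); print(o['tool_rot'])
go(.52,-.153,31.3,.28)
a=cv2.resize(d['frame'][20:300,180:460],None,fx=2,fy=2,interpolation=cv2.INTER_CUBIC)
b=cv2.resize(s['frame'][130:190,230:310],None,fx=2.8,fy=2.8,interpolation=cv2.INTER_CUBIC)
c=np.zeros((565,790,3),np.uint8); c[:560,:560]=a; c[:168,564:788]=b
cv2.imwrite('pics/p4.png',c[:,:,::-1])
```

```text
[-3.13847382e+00  9.88934640e-04 -8.18775858e-03]
slide [ 0.1119  0.4799 -0.0027] spin -31.34 yaw0 -0.04
```

View pics/p4.png

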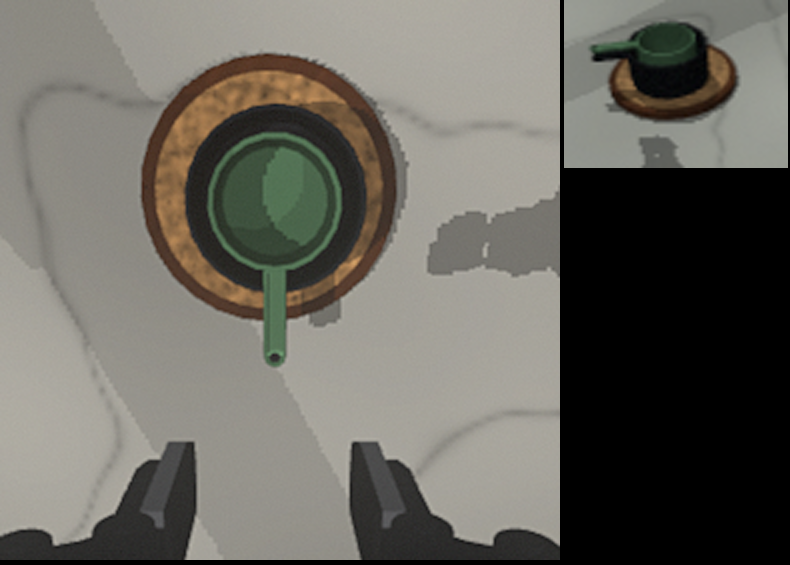

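The green cup stands centred in the charcoal cup, handles in line. Next is the yellow cup.

arm_command:
  increments:
    - {"slide": [0.008, 0.036, 0], "spin": 0, "gripper": 0}
    - {"slide": [0.017, 0.073, 0], "spin": 0, "gripper": 0}
    - {"slide": [0.026, 0.11, 0], "spin": 0, "gripper": 0}
    - {"slide": [0.034, 0.147, 0], "spin": 0, "gripper": 0}
    - {"slide": [0.043, 0.184, 0], "spin": 0, "gripper": 0}
    - {"slide": [0.051, 0.221, 0], "spin": 0, "gripper": 0}
    - {"slide": [0.06, 0.258, 0], "spin": 0, "gripper": 0}
    - {"slide": [0.069, 0.295, 0], "spin": 0, "gripper": 0}

```text
t: 17.57
tool_pos: [0.4765, 0.0304, 0.2753]
tool_rot: [-3.141, 0.001, 0.006]
contact_force: [0.4, -0.1, -0.0]
opening: 0.0426
grip_force: 0.0
```

arm_command:
  increments:
    - {"slide": [0.008, 0.036, -0.002], "spin": -6, "gripper": 0}
    - {"slide": [0.017, 0.073, -0.002], "spin": -12, "gripper": 0}
    - {"slide": [0.026, 0.11, -0.002], "spin": -18, "gripper": 0}
    - {"slide": [0.034, 0.147, -0.002], "spin": -24, "gripper": 0}
    - {"slide": [0.041, 0.175, -0.002], "spin": -30, "gripper": 0}
    - {"slide": [0.043, 0.185, -0.002], "spin": -31.3, "gripper": 0}
    - {"slide": [0.043, 0.185, -0.002], "spin": -31.3, "gripper": 0}
    - {"slide": [0.043, 0.185, -0.002], "spin": -31.3, "gripper": 0}

```text
t: 18.23
tool_pos: [0.5196, -0.1528, 0.2775]
tool_rot: [-3.023, -0.843, 0.005]
contact_force: [0.3, 0.8, 0.0]
opening: 0.0426
grip_force: 0.0
```

arm_command:
  increments:
    - {"slide": [0, 0, 0], "spin": 0, "gripper": 0}
    - {"slide": [0, 0, 0], "spin": 0, "gripper": 0}
    - {"slide": [0, 0, 0], "spin": 0, "gripper": 0}

```text
t: 18.48
tool_pos: [0.5202, -0.1517, 0.2796]
tool_rot: [-3.024, -0.848, 0.0]
contact_force: [0.5, 0.1, 0.3]
opening: 0.0427
grip_force: 0.0
```

```bash
cat >> h.py <<'E'
def seg(o,d,lo,hi,zr):
    hsv=cv2.cvtColor(d['frame'],cv2.COLOR_RGB2HSV)
    m=cv2.inRange(hsv,lo,hi); m[330:]=0
    m=cv2.morphologyEx(m,cv2.MORPH_CLOSE,np.ones((5,5)))
    n,l,st,ce=cv2.connectedComponentsWithStats(m)
    for i in range(1,n):
        if st[i,4]>300: print(st[i],ce[i])
    i=1+np.argmax(np.where(st[1:,4]>300,-np.hypot(ce[1:,0]-316,ce[1:,1]-160),-1e9))
    ys,xs=np.where(l==i); b=[(y,xs[ys==y].min(),xs[ys==y].max()) for y in range(ys.min(),ys.max()+1)]
    for r in b[::5]+b[-3:]: print(r[0],r[1],r[2],end=' | ')
    print()
E
python3 - <<'E'
from h import *
import pickle
np.set_printoptions(precision=4,suppress=True)
pickle.dump((status.get_obs(),imaging.get_image('wrist')),open('w5.pkl','wb')); o,d=pickle.load(open('w5.pkl','rb'))
print(o['tool_pos'],o['tool_rot']); go(.5109,-.1591,31.3,.1155)
seg(o,d,(10,110,50),(30,255,255),.0515)
E
```

```text
[ 0.5202 -0.1517  0.2796] [-3.0244 -0.8484  0.0005]
slide [-0.0118  0.0013  0.1643] spin 0.03 yaw0 31.33
[ 296  106   45  101 2184] [317.571  141.0435]
[ 265  261   87   69 2678] [298.5639 297.0022]
106 312 323 | 111 303 331 | 116 299 336 | 121 297 338 | 126 296 339 | 131 296 340 | 136 297 338 | 141 299 336 | 146 303 332 | 151 312 323 | 156 313 322 | 161 313 322 | 166 313 322 | 171 313 322 | 176 313 322 | 181 313 322 | 186 313 322 | 191 313 323 | 196 313 323 | 201 313 322 | 206 316 320 | 204 314 322 | 205 315 321 | 206 316 320 |
```

Run:
```python
from h import *
import pickle
np.set_printoptions(precision=4,suppress=True)
o,d=pickle.load(open('w5.pkl','rb'))
grip(o,d,(296,129),(340,129),(317.7,106),(317.7,151.5),(317.8,206.8),.0515,.0515,.064)
```

```text
dia 0.0450607380615966 0.04525868473027054 axis [ 0.5719 -0.1219] end [ 0.5003 -0.1658] L 0.08395502577066792 grip [ 0.5109 -0.1592] yaw -328.53448771873474
slide [-0.0118  0.0015  0.1643] spin -0.13 yaw0 31.33
```

arm_command:
  increments:
    - {"slide": [-0.012, 0.0015, 0.03], "spin": 0, "gripper": 0}
    - {"slide": [-0.012, 0.0015, 0.065], "spin": 0, "gripper": 0}
    - {"slide": [-0.012, 0.0015, 0.1], "spin": 0, "gripper": 0}
    - {"slide": [-0.012, 0.0015, 0.13], "spin": 0, "gripper": 0}
    - {"slide": [-0.012, 0.0015, 0.148], "spin": 0, "gripper": 0}
    - {"slide": [-0.012, 0.0015, 0.158], "spin": 0, "gripper": 0}
    - {"slide": [-0.012, 0.0015, 0.164], "spin": 0, "gripper": 0}
    - {"slide": [-0.012, 0.0015, 0.164], "spin": 0, "gripper": 0}

```text
t: 19.2
tool_pos: [0.5108, -0.16, 0.1154]
tool_rot: [-3.025, -0.847, 0.001]
contact_force: [0.7, 0.3, -0.3]
opening: 0.0429
grip_force: 0.0
```

arm_command:
  increments:
    - {"slide": [0, 0, 0], "spin": 0, "gripper": -0.4}
    - {"slide": [0, 0, 0], "spin": 0, "gripper": -0.7}
    - {"slide": [0, 0, 0], "spin": 0, "gripper": -1}
    - {"slide": [0, 0, 0], "spin": 0, "gripper": -1}
    - {"slide": [0, 0, 0], "spin": 0, "gripper": -1}
    - {"slide": [0, 0, 0], "spin": 0, "gripper": -1}
    - {"slide": [0, 0, 0], "spin": 0, "gripper": -1}
  newtons: 50

```text
t: 19.78
tool_pos: [0.5115, -0.161, 0.117]
tool_rot: [3.024, 0.846, 0.002]
contact_force: [-1.5, -1.2, 5.5]
opening: 0.0097
grip_force: 49.9
```

arm_command:
  increments:
    - {"slide": [0, 0, -0.002], "spin": 0, "gripper": -1}
    - {"slide": [0, 0, -0.006], "spin": 0, "gripper": -1}
    - {"slide": [0, 0, -0.015], "spin": 0, "gripper": -1}
    - {"slide": [0, 0, -0.03], "spin": 0, "gripper": -1}
    - {"slide": [0, 0, -0.05], "spin": 0, "gripper": -1}
    - {"slide": [0, 0, -0.07], "spin": 0, "gripper": -1}
    - {"slide": [0, 0, -0.09], "spin": 0, "gripper": -1}
    - {"slide": [0, 0, -0.105], "spin": 0, "gripper": -1}

```text
t: 20.45
tool_pos: [0.511, -0.1603, 0.2229]
tool_rot: [3.025, 0.847, 0.001]
contact_force: [-1.0, 0.1, -0.1]
opening: 0.0101
grip_force: 49.2
```

arm_command:
  increments:
    - {"slide": [0, 0, 0], "spin": 0, "gripper": -1}
    - {"slide": [0, 0, 0], "spin": 0, "gripper": -1}

```text
t: 20.62
tool_pos: [0.5112, -0.1604, 0.2217]
tool_rot: [3.024, 0.846, 0.002]
contact_force: [-0.8, 0.2, -0.7]
opening: 0.0097
grip_force: 49.2
```

Run:
```python
from h import *
import pickle
np.set_printoptions(precision=4,suppress=True)
o=status.get_obs(); d=imaging.get_image('wrist'); print(o['opening'],o['grip_force'],o['tool_pos'],o['contact_force'])
go(.4088,.3273,0,.22)
seg(o,d,(10,110,50),(30,255,255),.0515)
```

```text
0.009746104818283972 49.18400019407272 [ 0.5112 -0.1604  0.2217] [-0.7809  0.1584 -0.655 ]
slide [ 0.166  -0.4694  0.0006] spin 31.27 yaw0 31.27
[  266    71    98   210 10050] [314.4636 143.1295]
[299 295  29  35 535] [314.1121 314.0224]
71 303 325 | 76 292 337 | 81 284 344 | 86 279 349 | 91 274 354 | 96 272 356 | 101 270 358 | 106 268 361 | 111 266 362 | 116 266 362 | 121 266 363 | 126 266 363 | 131 267 362 | 136 268 360 | 141 270 359 | 146 272 357 | 151 276 353 | 156 280 349 | 161 284 343 | 166 293 335 | 171 304 326 | 176 304 326 | 181 304 326 | 186 304 326 | 191 304 326 | 196 304 326 | 201 304 326 | 206 304 326 | 211 305 326 | 216 305 326 | 221 305 326 | 226 305 326 | 231 305 326 | 236 305 326 | 241 307 325 | 246 307 325 | 251 307 325 | 256 307 325 | 261 307 325 | 266 307 325 | 271 307 325 | 276 307 325 | 278 310 322 | 279 312 321 | 280 315 317 |
```

arm_command:
  increments:
    - {"slide": [0.004, -0.012, 0], "spin": 0, "gripper": -1}
    - {"slide": [0.012, -0.034, 0], "spin": 0, "gripper": -1}
    - {"slide": [0.021, -0.06, 0], "spin": 0, "gripper": -1}
    - {"slide": [0.031, -0.088, 0], "spin": 0, "gripper": -1}
    - {"slide": [0.041, -0.116, 0], "spin": 0, "gripper": -1}
    - {"slide": [0.051, -0.144, 0], "spin": 0, "gripper": -1}
    - {"slide": [0.061, -0.172, 0], "spin": 0, "gripper": -1}
    - {"slide": [0.071, -0.2, 0], "spin": 0, "gripper": -1}

```text
t: 21.33
tool_pos: [0.466, 0.0494, 0.219]
tool_rot: [-3.024, -0.846, 0.005]
contact_force: [1.6, 0.1, -0.7]
opening: 0.0098
grip_force: 49.2
```

arm_command:
  increments:
    - {"slide": [0.01, -0.028, 0], "spin": 4, "gripper": -1}
    - {"slide": [0.02, -0.056, 0], "spin": 8, "gripper": -1}
    - {"slide": [0.03, -0.085, 0], "spin": 12, "gripper": -1}
    - {"slide": [0.04, -0.113, 0], "spin": 16, "gripper": -1}
    - {"slide": [0.05, -0.141, 0], "spin": 20, "gripper": -1}
    - {"slide": [0.06, -0.17, 0], "spin": 24, "gripper": -1}
    - {"slide": [0.069, -0.195, 0], "spin": 28, "gripper": -1}
    - {"slide": [0.077, -0.218, 0], "spin": 31.3, "gripper": -1}

```text
t: 22.0
tool_pos: [0.4183, 0.2754, 0.219]
tool_rot: [3.141, -0.004, -0.005]
contact_force: [-0.1, 0.4, -0.4]
opening: 0.0101
grip_force: 49.2
```

```bash
python3 -c "
from h import *
go(.4088,.3273,0,.2);print(status.get_obs()['opening'])"
```

```text
slide [-0.0096 -0.0519  0.019 ] spin -0.16 yaw0 -0.16
0.010090006299596544
```

arm_command:
  increments:
    - {"slide": [-0.004, -0.015, 0], "spin": 0, "gripper": -1}
    - {"slide": [-0.007, -0.03, 0], "spin": 0, "gripper": -1}
    - {"slide": [-0.009, -0.042, 0], "spin": 0, "gripper": -1}
    - {"slide": [-0.009, -0.047, 0], "spin": 0, "gripper": -1}
    - {"slide": [-0.009, -0.047, 0.005], "spin": 0, "gripper": -1}
    - {"slide": [-0.009, -0.047, 0.01], "spin": 0, "gripper": -1}
    - {"slide": [-0.009, -0.047, 0.01], "spin": 0, "gripper": -1}
    - {"slide": [-0.009, -0.047, 0.01], "spin": 0, "gripper": -1}

```text
t: 22.67
tool_pos: [0.4113, 0.3198, 0.2099]
tool_rot: [3.141, -0.003, -0.002]
contact_force: [-0.2, 0.4, -0.9]
opening: 0.0098
grip_force: 49.2
```

Run:
```python
from h import *
np.set_printoptions(precision=4,suppress=True)
go(.4088,.3273,0,.144)
o=status.get_obs(); d=imaging.get_image('wrist'); print(o['tool_pos'],o['tool_rot'])
seg(o,d,(10,110,50),(30,255,255),.0515); seg(o,d,(55,60,20),(95,255,255),.0515)
```

```text
slide [-0.0025 -0.0075  0.0659] spin -0.1 yaw0 -0.1
[0.4113 0.3198 0.2099] [ 3.1405 -0.0028 -0.0025]
[  224    28   160   253 19611] [308.3392 121.5387]
28 300 306 | 33 275 329 | 38 264 341 | 43 258 348 | 48 251 353 | 53 246 359 | 58 242 364 | 63 238 367 | 68 235 370 | 73 232 373 | 78 230 376 | 83 228 378 | 88 227 379 | 93 225 381 | 98 225 382 | 103 224 383 | 108 224 383 | 113 224 383 | 118 224 383 | 123 225 382 | 128 226 382 | 133 227 381 | 138 228 380 | 143 230 378 | 148 232 376 | 153 235 374 | 158 238 370 | 163 241 367 | 168 245 364 | 173 250 358 | 178 256 353 | 183 263 346 | 188 271 337 | 193 285 326 | 198 304 326 | 203 304 326 | 208 304 326 | 213 305 326 | 218 305 326 | 223 305 326 | 228 305 326 | 233 305 326 | 238 305 326 | 243 307 325 | 248 307 325 | 253 307 325 | 258 307 325 | 263 307 325 | 268 307 325 | 273 307 325 | 278 310 322 | 278 310 322 | 279 311 321 | 280 315 318 | 
89 274 274 | 89 274 274 |
```

arm_command:
  increments:
    - {"slide": [-0.0025, -0.0075, 0], "spin": 0, "gripper": -1}
    - {"slide": [-0.0025, -0.0075, 0.01], "spin": 0, "gripper": -1}
    - {"slide": [-0.0025, -0.0075, 0.022], "spin": 0, "gripper": -1}
    - {"slide": [-0.0025, -0.0075, 0.034], "spin": 0, "gripper": -1}
    - {"slide": [-0.0025, -0.0075, 0.046], "spin": 0, "gripper": -1}
    - {"slide": [-0.0025, -0.0075, 0.056], "spin": 0, "gripper": -1}
    - {"slide": [-0.0025, -0.0075, 0.062], "spin": 0, "gripper": -1}
    - {"slide": [-0.0025, -0.0075, 0.065], "spin": 0, "gripper": -1}

```text
t: 23.38
tool_pos: [0.4083, 0.3277, 0.1439]
tool_rot: [3.14, -0.001, -0.004]
contact_force: [-0.4, 1.0, -0.6]
opening: 0.01
grip_force: 49.2
```

arm_command:
  increments:
    - {"slide": [0, 0, 0.0], "spin": 0, "gripper": -1}
    - {"slide": [0, 0, 0.001], "spin": 0, "gripper": -1}
    - {"slide": [0, 0, 0.002], "spin": 0, "gripper": -1}
    - {"slide": [0, 0, 0.002], "spin": 0, "gripper": -1}
    - {"slide": [0, 0, 0.002], "spin": 0, "gripper": -1}

```text
t: 23.8
tool_pos: [0.4093, 0.3284, 0.1445]
tool_rot: [-3.141, 0.001, -0.001]
contact_force: [0.1, 0.1, -0.6]
opening: 0.0103
grip_force: 49.2
```

arm_command:
  increments:
    - {"slide": [0, 0.001, 0.001], "spin": 0, "gripper": -1}
    - {"slide": [0, 0.001, 0.0025], "spin": 0, "gripper": -1}
    - {"slide": [0, 0.001, 0.0025], "spin": 0, "gripper": -1}
    - {"slide": [0, 0.001, 0.0025], "spin": 0, "gripper": -1}

```text
t: 24.13
tool_pos: [0.409, 0.3271, 0.1413]
tool_rot: [3.141, -0.001, -0.0]
contact_force: [-0.2, -0.6, -1.0]
opening: 0.0094
grip_force: 49.2
```

arm_command:
  increments:
    - {"slide": [0, 0, 0.001], "spin": 0, "gripper": -1}
    - {"slide": [0, 0, 0.0015], "spin": 0, "gripper": -1}
    - {"slide": [0, 0, 0.0015], "spin": 0, "gripper": -1}
    - {"slide": [0, 0, 0.0015], "spin": 0, "gripper": -1}

```text
t: 24.47
tool_pos: [0.4092, 0.3273, 0.1401]
tool_rot: [-3.141, 0.001, -0.0]
contact_force: [-0.6, -0.9, 0.2]
opening: 0.0099
grip_force: 49.3
```

arm_command:
  increments:
    - {"slide": [0, 0, 0.001], "spin": 0, "gripper": -1}
    - {"slide": [0, 0, 0.0015], "spin": 0, "gripper": -1}
    - {"slide": [0, 0, 0.0015], "spin": 0, "gripper": -1}
    - {"slide": [0, 0, 0.0015], "spin": 0, "gripper": -1}

```text
t: 24.8
tool_pos: [0.409, 0.3275, 0.1392]
tool_rot: [-3.141, 0.001, 0.001]
contact_force: [-4.8, -0.1, 5.6]
opening: 0.0096
grip_force: 49.9
```

arm_command:
  increments:
    - {"slide": [0, 0, 0], "spin": 0, "gripper": -0.6}
    - {"slide": [0, 0, 0], "spin": 0, "gripper": -0.3}
    - {"slide": [0, 0, 0], "spin": 0, "gripper": 0}
    - {"slide": [0, 0, 0], "spin": 0, "gripper": 0}
    - {"slide": [0, 0, 0], "spin": 0, "gripper": 0}
    - {"slide": [0, 0, 0], "spin": 0, "gripper": 0}

```text
t: 25.3
tool_pos: [0.409, 0.3271, 0.1382]
tool_rot: [3.141, -0.001, -0.0]
contact_force: [-0.3, -0.4, 0.6]
opening: 0.0427
grip_force: 0.0
```

arm_command:
  increments:
    - {"slide": [0, 0, -0.01], "spin": 0, "gripper": 0}
    - {"slide": [0, 0, -0.03], "spin": 0, "gripper": 0}
    - {"slide": [0, 0, -0.06], "spin": 0, "gripper": 0}
    - {"slide": [0, 0, -0.09], "spin": 0, "gripper": 0}
    - {"slide": [0, 0, -0.12], "spin": 0, "gripper": 0}
    - {"slide": [0, 0, -0.135], "spin": 0, "gripper": 0}
    - {"slide": [0, 0, -0.14], "spin": 0, "gripper": 0}
    - {"slide": [0, 0, -0.14], "spin": 0, "gripper": 0}

```text
t: 25.97
tool_pos: [0.4097, 0.3276, 0.2809]
tool_rot: [-3.139, 0.001, -0.006]
contact_force: [0.4, -0.3, 0.2]
opening: 0.0423
grip_force: 0.0
```

Run:
```python
from h import *
import pickle
pickle.dump((status.get_obs(),imaging.get_image('wrist')),open('w6.pkl','wb')); o,d=pickle.load(open('w6.pkl','rb'))
s=imaging.get_image('side'); print(o['tool_rot'])
go(.48,-.349,3.5,.28)
a=cv2.resize(d['frame'][20:300,180:460],None,fx=2,fy=2,interpolation=cv2.INTER_CUBIC)
b=cv2.resize(s['frame'][130:190,230:310],None,fx=2.8,fy=2.8,interpolation=cv2.INTER_CUBIC)
c=np.zeros((565,790,3),np.uint8); c[:560,:560]=a; c[:168,564:788]=b
cv2.imwrite('pics/p6.png',c[:,:,::-1])
```

```text
[-3.13945907e+00  9.61763979e-04 -5.66908631e-03]
slide [ 0.0718  0.6759 -0.0022] spin -3.54 yaw0 -0.04
```

View pics/p6.png

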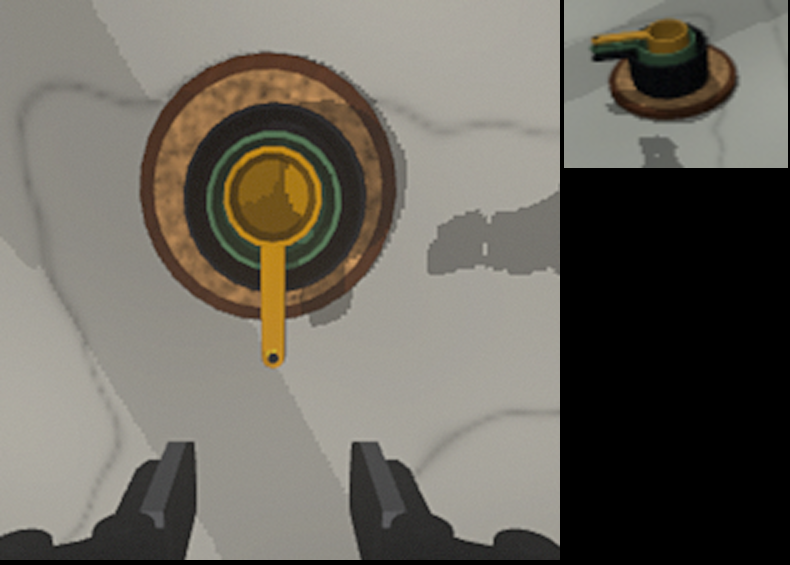

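The yellow cup stands centred in the green one. I move on to the terracotta cup.

arm_command:
  increments:
    - {"slide": [0.004, 0.035, 0], "spin": 0, "gripper": 0}
    - {"slide": [0.008, 0.073, 0], "spin": 0, "gripper": 0}
    - {"slide": [0.012, 0.111, 0], "spin": 0, "gripper": 0}
    - {"slide": [0.016, 0.149, 0], "spin": 0, "gripper": 0}
    - {"slide": [0.02, 0.187, 0], "spin": 0, "gripper": 0}
    - {"slide": [0.024, 0.225, 0], "spin": 0, "gripper": 0}
    - {"slide": [0.028, 0.263, 0], "spin": 0, "gripper": 0}
    - {"slide": [0.032, 0.3, 0], "spin": 0, "gripper": 0}

```text
t: 26.73
tool_pos: [0.4397, 0.0255, 0.2761]
tool_rot: [-3.141, 0.001, 0.006]
contact_force: [0.3, -0.2, 0.4]
opening: 0.0429
grip_force: 0.0
```

arm_command:
  increments:
    - {"slide": [0.004, 0.038, 0], "spin": 0, "gripper": 0}
    - {"slide": [0.008, 0.076, 0], "spin": 0, "gripper": 0}
    - {"slide": [0.012, 0.114, 0], "spin": 0, "gripper": 0}
    - {"slide": [0.016, 0.152, 0], "spin": 0, "gripper": 0}
    - {"slide": [0.02, 0.19, 0], "spin": 0, "gripper": 0}
    - {"slide": [0.024, 0.228, 0], "spin": 0, "gripper": 0}
    - {"slide": [0.028, 0.266, 0], "spin": 0, "gripper": 0}
    - {"slide": [0.032, 0.3, 0], "spin": 0, "gripper": 0}

```text
t: 27.4
tool_pos: [0.4716, -0.2746, 0.2757]
tool_rot: [-3.139, 0.003, 0.005]
contact_force: [0.7, -0.2, 0.0]
opening: 0.0426
grip_force: 0.0
```

arm_command:
  increments:
    - {"slide": [0.004, 0.035, -0.002], "spin": -2, "gripper": 0}
    - {"slide": [0.007, 0.06, -0.002], "spin": -3.5, "gripper": 0}
    - {"slide": [0.008, 0.075, -0.002], "spin": -3.5, "gripper": 0}
    - {"slide": [0.008, 0.075, -0.002], "spin": -3.5, "gripper": 0}
    - {"slide": [0.008, 0.075, -0.002], "spin": -3.5, "gripper": 0}
    - {"slide": [0.008, 0.075, -0.002], "spin": -3.5, "gripper": 0}
    - {"slide": [0.008, 0.075, -0.002], "spin": -3.5, "gripper": 0}
    - {"slide": [0.008, 0.075, -0.002], "spin": -3.5, "gripper": 0}

```text
t: 28.07
tool_pos: [0.4807, -0.3465, 0.2804]
tool_rot: [-3.14, -0.097, 0.0]
contact_force: [-0.3, 0.4, -0.5]
opening: 0.0424
grip_force: 0.0
```

Run:
```python
from h import *
import pickle
np.set_printoptions(precision=4,suppress=True)
o,d=pickle.load(open('w6.pkl','rb')); q=lambda x,y:(180+x/2,20+y/2)
print('yellow placed'); grip(o,d,q(223,197),q(322,197),q(272.5,146),q(272.5,248),q(272.5,367),.0735,.0735,0)
pickle.dump((status.get_obs(),imaging.get_image('wrist')),open('w7.pkl','wb')); o,d=pickle.load(open('w7.pkl','rb'))
print(o['tool_pos'],o['tool_rot'])
hsv=cv2.cvtColor(d['frame'],cv2.COLOR_RGB2HSV); hsv[:,:,0]=(hsv[:,:,0].astype(int)+90)%180
d2=dict(d); d2['frame']=cv2.cvtColor(hsv,cv2.COLOR_HSV2RGB)
seg(o,d2,(80,100,30),(100,255,255),.0565)
```

```text
yellow placed
dia 0.04670443291965579 0.046264961754047124 axis [0.4805 0.3283] end [0.3966 0.3282] L 0.08393947713088944 grip [0.409  0.3282] yaw -359.9648929432411
slide [-0.0299 -0.6778  0.207 ] spin 3.51 yaw0 3.54
[ 0.4807 -0.3465  0.2804] [-3.1398 -0.0971  0.0001]
[ 307  113   31   95 1425] [320.9881 149.8968]
113 320 324 | 118 311 333 | 123 308 336 | 128 307 337 | 133 308 337 | 138 310 334 | 143 316 328 | 148 316 326 | 153 316 326 | 158 316 325 | 163 315 325 | 168 315 325 | 173 315 325 | 178 315 324 | 183 315 324 | 188 314 324 | 193 314 323 | 198 314 323 | 203 314 323 | 205 314 322 | 206 315 321 | 207 316 320 |
```

Run:
```python
from h import *
import pickle
np.set_printoptions(precision=4,suppress=True)
o,d=pickle.load(open('w7.pkl','rb'))
grip(o,d,(307,129),(337,129),(322,113),(322,143.5),(318.3,207.8),.0565,.0565,.064)
```

```text
dia 0.030285715577837907 0.029867199946439698 axis [ 0.541  -0.3483] end [ 0.4567 -0.3501] L 0.084380396208027 grip [ 0.4694 -0.3498] yaw -358.80266107993845
slide [-0.0116  0.0024  0.16  ] spin 2.34 yaw0 3.54
```

arm_command:
  increments:
    - {"slide": [-0.0115, 0.0025, 0.03], "spin": 2.3, "gripper": 0}
    - {"slide": [-0.0115, 0.0025, 0.065], "spin": 2.3, "gripper": 0}
    - {"slide": [-0.0115, 0.0025, 0.1], "spin": 2.3, "gripper": 0}
    - {"slide": [-0.0115, 0.0025, 0.127], "spin": 2.3, "gripper": 0}
    - {"slide": [-0.0115, 0.0025, 0.145], "spin": 2.3, "gripper": 0}
    - {"slide": [-0.0115, 0.0025, 0.155], "spin": 2.3, "gripper": 0}
    - {"slide": [-0.0115, 0.0025, 0.16], "spin": 2.3, "gripper": 0}
    - {"slide": [-0.0115, 0.0025, 0.16], "spin": 2.3, "gripper": 0}

```text
t: 28.78
tool_pos: [0.4692, -0.3506, 0.12]
tool_rot: [-3.141, -0.033, 0.001]
contact_force: [1.3, 0.3, -0.1]
opening: 0.0424
grip_force: 0.0
```

arm_command:
  increments:
    - {"slide": [0, 0, 0], "spin": 0, "gripper": -0.4}
    - {"slide": [0, 0, 0], "spin": 0, "gripper": -0.7}
    - {"slide": [0, 0, 0], "spin": 0, "gripper": -1}
    - {"slide": [0, 0, 0], "spin": 0, "gripper": -1}
    - {"slide": [0, 0, 0], "spin": 0, "gripper": -1}
    - {"slide": [0, 0, 0], "spin": 0, "gripper": -1}
    - {"slide": [0, 0, 0], "spin": 0, "gripper": -1}
  newtons: 50

```text
t: 29.37
tool_pos: [0.4695, -0.3517, 0.1214]
tool_rot: [3.14, 0.032, 0.001]
contact_force: [-3.2, -1.3, 4.7]
opening: 0.0102
grip_force: 49.9
```

arm_command:
  increments:
    - {"slide": [0, 0, -0.002], "spin": 0, "gripper": -1}
    - {"slide": [0, 0, -0.006], "spin": 0, "gripper": -1}
    - {"slide": [0, 0, -0.015], "spin": 0, "gripper": -1}
    - {"slide": [0, 0, -0.03], "spin": 0, "gripper": -1}
    - {"slide": [0, 0, -0.05], "spin": 0, "gripper": -1}
    - {"slide": [0, 0, -0.07], "spin": 0, "gripper": -1}
    - {"slide": [0, 0, -0.09], "spin": 0, "gripper": -1}
    - {"slide": [0, 0, -0.11], "spin": 0, "gripper": -1}

```text
t: 30.03
tool_pos: [0.4691, -0.3506, 0.2314]
tool_rot: [-3.141, -0.032, 0.001]
contact_force: [0.1, -1.8, -1.3]
opening: 0.0099
grip_force: 49.3
```

arm_command:
  increments:
    - {"slide": [0, 0, 0], "spin": 0, "gripper": -1}
    - {"slide": [0, 0, 0], "spin": 0, "gripper": -1}
    - {"slide": [0, 0, 0], "spin": 0, "gripper": -1}

```text
t: 30.28
tool_pos: [0.4689, -0.3505, 0.2292]
tool_rot: [-3.14, -0.032, 0.002]
contact_force: [-0.2, 0.2, -1.0]
opening: 0.0099
grip_force: 49.3
```

Run:
```python
from h import *
np.set_printoptions(precision=4,suppress=True)
o=status.get_obs(); d=imaging.get_image('wrist'); print(o['opening'],o['grip_force'],o['tool_pos'],o['contact_force'])
go(.4088,.3273,0,.225)
hsv=cv2.cvtColor(d['frame'],cv2.COLOR_RGB2HSV); hsv[:,:,0]=(hsv[:,:,0].astype(int)+90)%180
d2=dict(d); d2['frame']=cv2.cvtColor(hsv,cv2.COLOR_HSV2RGB)
seg(o,d2,(80,100,30),(100,255,255),.0565)
```

```text
0.009889788278067616 49.3214175850153 [ 0.4689 -0.3505  0.2292] [-0.1893  0.2116 -1.0051]
slide [-0.046  -0.6787  0.0051] spin 1.17 yaw0 1.17
[ 282   89   66  193 6121] [315.0609 161.3498]
89 312 317 | 94 298 332 | 99 292 338 | 104 287 342 | 109 285 344 | 114 283 346 | 119 282 347 | 124 282 347 | 129 283 347 | 134 284 346 | 139 286 343 | 144 289 341 | 149 294 336 | 154 301 329 | 159 304 326 | 164 304 326 | 169 304 326 | 174 304 326 | 179 304 326 | 184 304 326 | 189 304 326 | 194 304 326 | 199 305 326 | 204 305 326 | 209 305 326 | 214 305 326 | 219 305 326 | 224 305 326 | 229 305 326 | 234 306 326 | 239 305 326 | 244 307 325 | 249 307 325 | 254 307 325 | 259 307 325 | 264 307 325 | 269 307 325 | 274 307 325 | 279 310 322 | 279 310 322 | 280 311 321 | 281 314 318 |
```

arm_command:
  increments:
    - {"slide": [-0.001, -0.012, 0], "spin": 0, "gripper": -1}
    - {"slide": [-0.002, -0.034, 0], "spin": 0, "gripper": -1}
    - {"slide": [-0.004, -0.062, 0], "spin": 0, "gripper": -1}
    - {"slide": [-0.006, -0.091, 0], "spin": 0, "gripper": -1}
    - {"slide": [-0.008, -0.12, 0], "spin": 0, "gripper": -1}
    - {"slide": [-0.01, -0.15, 0], "spin": 0, "gripper": -1}
    - {"slide": [-0.012, -0.18, 0], "spin": 0, "gripper": -1}
    - {"slide": [-0.014, -0.21, 0], "spin": 0, "gripper": -1}

```text
t: 31.0
tool_pos: [0.4498, -0.1391, 0.2288]
tool_rot: [-3.14, -0.032, 0.004]
contact_force: [0.2, -0.0, -0.2]
opening: 0.0098
grip_force: 49.3
```

arm_command:
  increments:
    - {"slide": [-0.002, -0.03, 0], "spin": 0, "gripper": -1}
    - {"slide": [-0.004, -0.06, 0], "spin": 0, "gripper": -1}
    - {"slide": [-0.006, -0.09, 0], "spin": 0, "gripper": -1}
    - {"slide": [-0.008, -0.12, 0], "spin": 0, "gripper": -1}
    - {"slide": [-0.01, -0.15, 0], "spin": 0, "gripper": -1}
    - {"slide": [-0.012, -0.18, 0], "spin": 0, "gripper": -1}
    - {"slide": [-0.014, -0.21, 0], "spin": 0, "gripper": -1}
    - {"slide": [-0.016, -0.24, 0], "spin": 0, "gripper": -1}

```text
t: 31.67
tool_pos: [0.4285, 0.1001, 0.229]
tool_rot: [-3.141, -0.032, 0.004]
contact_force: [0.3, -0.6, -0.4]
opening: 0.0101
grip_force: 49.3
```

arm_command:
  increments:
    - {"slide": [-0.002, -0.03, 0], "spin": 0, "gripper": -1}
    - {"slide": [-0.004, -0.06, 0], "spin": 0, "gripper": -1}
    - {"slide": [-0.006, -0.09, 0], "spin": 0, "gripper": -1}
    - {"slide": [-0.008, -0.12, 0], "spin": 0.6, "gripper": -1}
    - {"slide": [-0.01, -0.15, 0], "spin": 1.2, "gripper": -1}
    - {"slide": [-0.012, -0.175, 0], "spin": 1.2, "gripper": -1}
    - {"slide": [-0.014, -0.195, 0], "spin": 1.2, "gripper": -1}
    - {"slide": [-0.015, -0.205, 0], "spin": 1.2, "gripper": -1}

```text
t: 32.33
tool_pos: [0.4092, 0.3048, 0.229]
tool_rot: [3.141, 0.003, -0.004]
contact_force: [0.5, -0.8, -0.1]
opening: 0.01
grip_force: 49.3
```

arm_command:
  increments:
    - {"slide": [0, -0.01, 0], "spin": 0, "gripper": -1}
    - {"slide": [0, -0.018, 0], "spin": 0, "gripper": -1}
    - {"slide": [0, -0.018, 0], "spin": 0, "gripper": -1}
    - {"slide": [0, -0.018, 0], "spin": 0, "gripper": -1}
    - {"slide": [0, -0.018, 0], "spin": 0, "gripper": -1}

```text
t: 32.75
tool_pos: [0.4112, 0.3202, 0.2303]
tool_rot: [3.141, -0.003, -0.0]
contact_force: [0.3, 0.1, 0.0]
opening: 0.0095
grip_force: 49.3
```

```bash
python3 -c "
from h import *
go(.409,.3272,0,.155);print(status.get_obs()['opening'],status.get_obs()['tool_pos'])"
```

```text
slide [-0.0022 -0.007   0.0753] spin -0.1 yaw0 -0.1
0.009472133856378467 [0.41119161 0.3202452  0.23027998]
```

arm_command:
  increments:
    - {"slide": [-0.002, -0.007, 0], "spin": 0, "gripper": -1}
    - {"slide": [-0.002, -0.007, 0.008], "spin": 0, "gripper": -1}
    - {"slide": [-0.002, -0.007, 0.016], "spin": 0, "gripper": -1}
    - {"slide": [-0.002, -0.007, 0.024], "spin": 0, "gripper": -1}
    - {"slide": [-0.002, -0.007, 0.028], "spin": 0, "gripper": -1}
    - {"slide": [-0.002, -0.007, 0.028], "spin": 0, "gripper": -1}
    - {"slide": [-0.002, -0.007, 0.028], "spin": 0, "gripper": -1}
    - {"slide": [-0.002, -0.007, 0.028], "spin": 0, "gripper": -1}

```text
t: 33.42
tool_pos: [0.4092, 0.328, 0.2026]
tool_rot: [-3.141, 0.001, -0.001]
contact_force: [0.7, 0.7, -0.3]
opening: 0.0099
grip_force: 49.3
```

Run:
```python
from h import *
go(.409,.3272,0,.155);o=status.get_obs();print(o['tool_pos'],o['tool_rot'])
d=imaging.get_image('wrist'); s=imaging.get_image('side')
a=cv2.resize(d['frame'][0:300,180:460],None,fx=1.9,fy=1.9,interpolation=cv2.INTER_CUBIC)
b=cv2.resize(s['frame'][110:190,230:310],None,fx=3.2,fy=3.2,interpolation=cv2.INTER_CUBIC)
c=np.zeros((570,795,3),np.uint8); c[:,:532]=a; c[:256,536:792]=b
cv2.imwrite('pics/p7.png',c[:,:,::-1])
```

```text
slide [-0.0002  0.0008  0.0476] spin -0.04 yaw0 -0.04
[0.40917455 0.32797936 0.20258346] [-3.14142617e+00  1.10896134e-03 -5.19533506e-04]
```

View pics/p7.png

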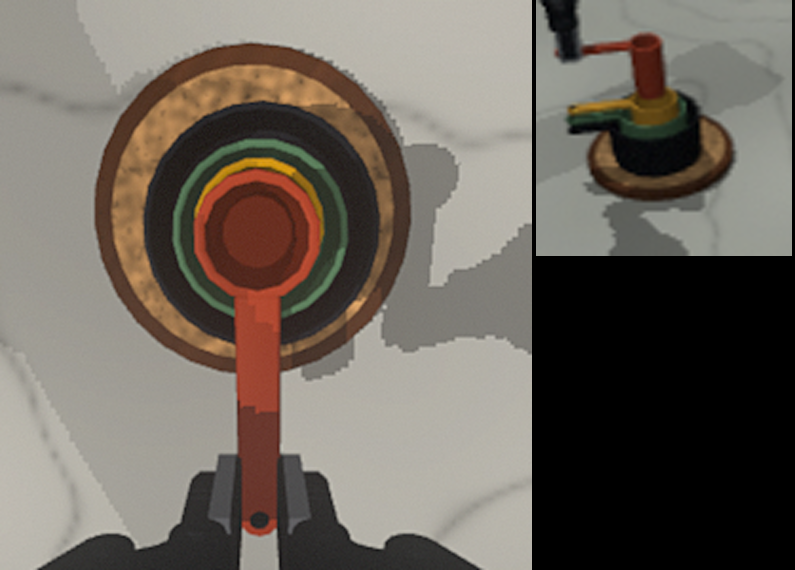

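The terracotta cup is lined up over the yellow one (columns 257 and 258, handle straight down). I lower it.

arm_command:
  increments:
    - {"slide": [0, 0.001, 0.006], "spin": 0, "gripper": -1}
    - {"slide": [0, 0.001, 0.013], "spin": 0, "gripper": -1}
    - {"slide": [0, 0.001, 0.02], "spin": 0, "gripper": -1}
    - {"slide": [0, 0.001, 0.027], "spin": 0, "gripper": -1}
    - {"slide": [0, 0.001, 0.034], "spin": 0, "gripper": -1}
    - {"slide": [0, 0.001, 0.04], "spin": 0, "gripper": -1}
    - {"slide": [0, 0.001, 0.045], "spin": 0, "gripper": -1}
    - {"slide": [0, 0.001, 0.047], "spin": 0, "gripper": -1}

```text
t: 34.18
tool_pos: [0.4085, 0.3267, 0.1541]
tool_rot: [3.141, -0.001, -0.003]
contact_force: [-0.2, 0.6, -0.9]
opening: 0.0094
grip_force: 49.3
```

arm_command:
  increments:
    - {"slide": [0, 0, 0.0], "spin": 0, "gripper": -1}
    - {"slide": [0, 0, 0.001], "spin": 0, "gripper": -1}
    - {"slide": [0, 0, 0.002], "spin": 0, "gripper": -1}
    - {"slide": [0, 0, 0.002], "spin": 0, "gripper": -1}
    - {"slide": [0, 0, 0.002], "spin": 0, "gripper": -1}

```text
t: 34.6
tool_pos: [0.4092, 0.327, 0.1537]
tool_rot: [-3.141, 0.001, -0.001]
contact_force: [0.5, -0.2, -1.8]
opening: 0.0095
grip_force: 49.3
```

arm_command:
  increments:
    - {"slide": [0, 0, 0.001], "spin": 0, "gripper": -1}
    - {"slide": [0, 0, 0.002], "spin": 0, "gripper": -1}
    - {"slide": [0, 0, 0.002], "spin": 0, "gripper": -1}
    - {"slide": [0, 0, 0.002], "spin": 0, "gripper": -1}

```text
t: 34.93
tool_pos: [0.4089, 0.3269, 0.1513]
tool_rot: [3.142, -0.001, -0.0]
contact_force: [0.0, -0.1, 0.4]
opening: 0.0098
grip_force: 49.3
```

arm_command:
  increments:
    - {"slide": [0, 0, 0.001], "spin": 0, "gripper": -1}
    - {"slide": [0, 0, 0.0015], "spin": 0, "gripper": -1}
    - {"slide": [0, 0, 0.0015], "spin": 0, "gripper": -1}
    - {"slide": [0, 0, 0.0015], "spin": 0, "gripper": -1}

```text
t: 35.27
tool_pos: [0.4091, 0.3271, 0.1503]
tool_rot: [-3.141, 0.001, -0.0]
contact_force: [-1.2, 0.4, 2.9]
opening: 0.01
grip_force: 49.7
```

arm_command:
  increments:
    - {"slide": [0, 0, 0.001], "spin": 0, "gripper": -1}
    - {"slide": [0, 0, 0.001], "spin": 0, "gripper": -1}
    - {"slide": [0, 0, 0.001], "spin": 0, "gripper": -1}

```text
t: 35.52
tool_pos: [0.4092, 0.3272, 0.1495]
tool_rot: [-3.141, 0.001, -0.001]
contact_force: [-2.9, 0.2, 4.9]
opening: 0.0101
grip_force: 50.0
```

arm_command:
  increments:
    - {"slide": [0, 0, 0], "spin": 0, "gripper": -0.6}
    - {"slide": [0, 0, 0], "spin": 0, "gripper": -0.3}
    - {"slide": [0, 0, 0], "spin": 0, "gripper": 0}
    - {"slide": [0, 0, 0], "spin": 0, "gripper": 0}
    - {"slide": [0, 0, 0], "spin": 0, "gripper": 0}
    - {"slide": [0, 0, 0], "spin": 0, "gripper": 0}

```text
t: 36.02
tool_pos: [0.409, 0.3268, 0.1487]
tool_rot: [3.141, -0.001, -0.0]
contact_force: [0.1, -0.0, 0.9]
opening: 0.0431
grip_force: 0.0
```

arm_command:
  increments:
    - {"slide": [0, 0, -0.01], "spin": 0, "gripper": 0}
    - {"slide": [0, 0, -0.03], "spin": 0, "gripper": 0}
    - {"slide": [0, 0, -0.06], "spin": 0, "gripper": 0}
    - {"slide": [0, 0, -0.09], "spin": 0, "gripper": 0}
    - {"slide": [0, 0, -0.12], "spin": 0, "gripper": 0}
    - {"slide": [0, 0, -0.13], "spin": 0, "gripper": 0}
    - {"slide": [0, 0, -0.13], "spin": 0, "gripper": 0}
    - {"slide": [0, 0, -0.13], "spin": 0, "gripper": 0}

```text
t: 36.68
tool_pos: [0.4091, 0.3269, 0.2791]
tool_rot: [-3.141, 0.001, -0.001]
contact_force: [-0.0, 0.0, -0.4]
opening: 0.0428
grip_force: 0.0
```

Run:
```python
from h import *
np.set_printoptions(precision=4,suppress=True)
o=status.get_obs(); d=imaging.get_image('wrist'); print(o['tool_pos'],o['contact_force'],o['opening'])
hsv=cv2.cvtColor(d['frame'],cv2.COLOR_RGB2HSV); hsv[:,:,0]=(hsv[:,:,0].astype(int)+90)%180
m=dict(d); m['frame']=cv2.cvtColor(hsv,cv2.COLOR_HSV2RGB)
seg(o,m,(80,140,30),(98,255,255),0); seg(o,d,(17,150,60),(30,255,255),0)
```

```text
[0.4091 0.3269 0.2791] [-0.0378  0.0097 -0.4256] 0.04283143132317389
[ 298  100   35  106 1818] [315.2277 141.2079]
100 312 318 | 105 303 327 | 110 300 331 | 115 299 332 | 120 299 332 | 125 300 330 | 130 304 327 | 135 309 321 | 140 309 321 | 145 309 321 | 150 309 321 | 155 309 321 | 160 309 321 | 165 310 321 | 170 310 321 | 175 309 321 | 180 310 320 | 185 310 320 | 190 310 320 | 195 310 320 | 200 310 320 | 205 313 318 | 203 311 320 | 204 311 319 | 205 313 318 | 
[290  91  50  51 895] [314.1575 113.1911]
91 310 320 | 96 300 330 | 101 295 335 | 106 293 337 | 111 291 339 | 116 290 339 | 121 291 339 | 126 292 337 | 131 295 335 | 136 298 331 | 141 306 322 | 139 303 326 | 140 305 324 | 141 306 322 |
```

```bash
python3 -c "
from station import order
print(order.finish_job())"
```

```text
the job is handed in; nothing more can be done
None
```

All four cups are nested on the trivet with their handles in line and released, and the job is handed in at about 37 s; the hand-in returned no verdict, and the last cup was checked only by wrist-camera measurement.

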